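# Make up the spare governor valve stack

## Robot

A 6-joint arm with a two-finger parallel gripper is mounted at the origin on the work surface. World frame = base frame: x ahead of the robot, y to its left, z up, the work surface at z = 0. Lengths are in m, angles in rad, forces in N, time in s.
With the tool pointing down it reaches from about 0.375 to 0.9 m from the base axis. Payload 3.1 kg.
Tool frame: the origin (TCP) lies between the finger pads; the fingertips stand 14 mm ahead of it and the grasp point (between the pads) lies 5 mm behind it; z points along the fingers, y is the direction in which the jaws open and shut (so a half turn about z gives the same grasp; the last joint's range is limited). The gripper opens to 85 mm and grips with 20 to 120 N. Pads are 22 mm wide; open, the fingers measure 114 mm over their backs; the gripper's body (76 mm by 85 mm) begins 54 mm behind the grasp point. The pads swing forward as they close: fully open they stand 13 mm farther back than shut.
Start: joints at [-1.472, 0.527, 1.433, -0, 1.181, -0.178], TCP at [0.171, -0.601, 0.245] pointing down, gripper open.
Joint ranges: [-3.08, 3.08], [-0.75, 2.2], [0.22, 2.44], [-1.43, 4.57], [0, 2.65], [-2.85, 2.85]. Speed limits (rad/s): [2.79, 2.79, 3.14, 3.14, 3.14, 3.14].

## Interface

Orientations are given as a unit quaternion [x, y, z, w].
In Python, from plant import get_obs, snapshot, calibration, sign_off gives the robot as it stands.
- The arm moves only by the shell command python3 -m jog 'ROWS' [FORCE]. ROWS is JSON, a list of rows, each a list of 5 numbers: the shift along the tool's x, y, z in m, then the turn about the tool's z in rad, then the gripper command: -1 is fully open, 1 is shut, values between are in proportion. In form: [[tx, ty, tz, spin, grip], ...]. A call has 1 to 20 rows; each row is the pose to reach, as a shift and turn from the pose commanded when the call began, along the tool's axes at that moment; what a row does not reach only later rows make up. A row lasts 1/12 s, in which the tool goes at most 41.7 mm and 7.16 degrees, less where a joint would pass 70% of its speed; a pose out of reach is approached as far as the arm can. A call with a gripper value outside its range is refused whole. The fingers move at their own pace and stop on an object; FORCE is the grip in N (left out, the last holds). Time passes only in rows, so rows that repeat a pose let the fingers close. It gives the time, the measured TCP pose, the force and the opening at its end, in the units of the state.
- get_obs(): the state, without advancing time (a new reading comes with each control period).
- snapshot(name): name is "scene" or "side" or "wrist"; returns (picture, depth): 384x512x3 uint8, red, green, blue; 384x512 float32, m along the optical axis (not along the pixel's ray), 0 where there is no reading.
- calibration(name): a dict with "mtx" (3x3 intrinsics, pixels), "world_from_camera" (4x4, takes a point from camera to world coordinates); the wrist camera has in their place "hand_eye" (4x4, takes a point from camera to tool coordinates, whose origin is the TCP and whose axes are the flange's). Camera axes: x right, y up, looking along -z (the intrinsics and any distortion apply to the point x, -y, -z); pixel columns grow to the right and rows downward; lengths in m; the calibration is good to about 2 mm. A picture is of the moment at which its call begins: read the wrist's pose just before it. calibration takes no time and is no camera call.
- sign_off(): hands the job in, once; it reports no verdict.
The state is a dict: "t": time; "q": joint angles; "qd": joint speeds; "joint_torque": joint torques, N m; "ee_pos": TCP position; "tcp_rot": TCP orientation; "force": force on the tool from outside, world axes, zero at the start; "wrist_torque": the same for the moment, N m; "grip_width": opening from 0.0 (shut) to 1.0 (fully open).
Only numpy, scipy, OpenCV 4.12 (cv2) and the standard library are available. Lean on these libraries where they do the work, as an engineer would, in place of code of your own. Each camera call takes 0.05 s, during which the arm holds its last target.

## Task

Lift the grey transit cover off the aluminium manifold and lay it flat in the open black tray, then put the brass plug fully home, head up, in the manifold's open hole. Then build the valve stack on the face the cover had protected, square with the manifold and each part centred on it: first the thick dark block, on it the thin steel plate, and the proportional valve upright on top. Set every part down rather than dropping it, leave it released, and leave the blue encoder housing and the grey connector shell where they stand.

Things in the scene. Friction and masses are not known exactly. Their poses are not given: they have to be found in the camera images.
- manifold: Fixed aluminium manifold, 140 (x) x 80 (y) x 26 mm high, lying on the white resin shelf (shelf top 12 mm above the table). Origin: centre of its underside; z up. Its flat top, 26 mm above the origin, carries two places on its long x axis: the valve face (64 x 44 mm, four ports and four bolt holes) centred at x = -25 mm, y = 0, at the start under the transit cover; and the open hole, 28 mm across and 20 mm deep, at x = +45 mm, y = 0.
- tray: Fixed open black tray, 120 (x) x 100 (y) x 22 mm high, walls and floor about 4 mm thick; inner floor 4 mm above the origin. Origin: centre of its underside; z up.
- cover: Loose grey plastic transit cover, 60 g: a flat plate 64 (x) x 50 (y) x 8 mm with an upright grip rib along x in its middle, 44 long, 12 thick (y), reaching from 8 to 28 mm above the origin. Origin: centre of the underside. It starts flat on the manifold's valve face.
- plug: Loose brass plug standing upright, 120 g: round head 36 mm across, from 14 to 28 mm above the origin, over a shank 20 mm across and 14 mm long. Origin: centre of the shank's lower end; z up. Fully home, the head rests on the manifold's top and the origin is 12 mm above the manifold's origin.
- block: Loose thick dark steel valve block, 500 g: 64 (x) x 44 (y) x 36 mm high, with a round adjuster stub 20 mm across and 18 mm long on its +x end. Origin: centre of the underside of the 64 x 44 box; z up.
- plate: Loose thin bright steel plate, 280 g: 64 (x) x 44 (y) x 14 mm high, plain edges. Origin: centre of the underside; z up.
- valve: Loose stainless proportional valve, 600 g: body 62 (x) x 44 (y) x 42 mm high; a round coil 38 mm across and 45 mm long on its +x end (axis 22 mm up, so it clears the ground by 3 mm) with a black connector base on the coil up to 60 mm high; a small end cap 12 mm long on its -x end. Origin: centre of the underside of the 62 x 44 body; z up. It balances about 7 mm to the +x side of the origin.
- encoder: Blue aluminium encoder housing, a bystander: round, 58 mm across the foot, 60 mm high with a short steel shaft on top. Origin: centre of the underside. Not to be moved.
- shell: Grey polymer connector shell, a bystander: 40 (x) x 30 (y) x 28 mm high box with a round stub 14 mm long on its +x end. Origin: centre of the box's underside. Not to be moved.
Not all that is in view belongs to the job. Leave any pink look-alike of the block alone.

How it is judged:
On the way, in this order (a step that is already met when the one before it is completed fails the run):
1. the transit cover lies flat in the tray, released (x of cover in the frame of tray between -0.032 and 0.032 m and y of cover in the frame of tray between -0.022 and 0.022 m and z of cover in the frame of tray between 0 and 0.008 m and angle between cover's own z axis and vertical below 0.08 rad and contact force between the fingers and cover below 0.1 N and linear speed of cover below 0.02 m/s and angular speed of cover below 0.2 rad/s), for 0.2 s.
2. then the brass plug is fully home in the manifold's hole, released (x of plug in the frame of manifold between 0.039 and 0.051 m and y of plug in the frame of manifold between -0.006 and 0.006 m and z of plug in the frame of manifold between 0.009 and 0.015 m and angle between plug's own z axis and vertical below 0.08 rad and contact force between the fingers and plug below 0.1 N and linear speed of plug below 0.02 m/s and angular speed of plug below 0.2 rad/s), for 0.2 s.
3. then the thick block sits square on the valve face, released (x of block in the frame of manifold between -0.035 and -0.015 m and y of block in the frame of manifold between -0.01 and 0.01 m and z of block in the frame of manifold between 0.023 and 0.029 m and angle between block's own z axis and vertical below 0.08 rad and angle between the x axis of block and the x axis of manifold, either way round below 0.15 rad and contact force between the fingers and block below 0.1 N and linear speed of block below 0.02 m/s and angular speed of block below 0.2 rad/s), for 0.2 s.
4. then the thin plate sits square on the block, released (x of plate in the frame of manifold between -0.035 and -0.015 m and y of plate in the frame of manifold between -0.01 and 0.01 m and z of plate in the frame of manifold between 0.059 and 0.065 m and angle between plate's own z axis and vertical below 0.08 rad and angle between the x axis of plate and the x axis of manifold, either way round below 0.15 rad and contact force between the fingers and plate below 0.1 N and linear speed of plate below 0.02 m/s and angular speed of plate below 0.2 rad/s), for 0.2 s.
5. then the valve sits upright and square on the thin plate, released (x of valve in the frame of manifold between -0.035 and -0.015 m and y of valve in the frame of manifold between -0.01 and 0.01 m and z of valve in the frame of manifold between 0.073 and 0.079 m and angle between valve's own z axis and vertical below 0.08 rad and angle between the x axis of valve and the x axis of manifold, either way round below 0.15 rad and contact force between the fingers and valve below 0.1 N and linear speed of valve below 0.02 m/s and angular speed of valve below 0.2 rad/s), for 0.2 s.
At the end, for the whole second after the job is handed in: Cover flat on the tray floor (inside its walls); plug home in the hole (3 mm); block, plate, valve stacked in that order on the valve face, each within 10 mm of its centre in x and y, 3 mm in height, upright to 0.08 rad, long axis to 0.15 rad (either way round); all released, at rest (all of step 1 and all of step 2 and all of step 3 and all of step 4 and all of step 5); the robot touches nothing.
It fails at once if the encoder housing or the connector shell is moved by more than 20 mm (distance of any of encoder, shell from where it was at the start of the episode above 0.02 m).
It fails at once if a part is dropped: it moves faster than 0.6 m/s (a fall of about 18 mm) while the fingers are not touching it ((linear speed of cover above 0.6 m/s and contact force between the fingers and cover below 0.01 N) or (linear speed of plug above 0.6 m/s and contact force between the fingers and plug below 0.01 N) or (linear speed of block above 0.6 m/s and contact force between the fingers and block below 0.01 N) or (linear speed of plate above 0.6 m/s and contact force between the fingers and plate below 0.01 N) or (linear speed of valve above 0.6 m/s and contact force between the fingers and valve below 0.01 N)).
It also fails if it takes over 128 s, if anything falls off the work surface, if the arm or the gripper's body presses on something with over 40 N, if the wrist force passes 120 N, or if a joint passes its speed limit or range.

## Working session

There is one attempt and no reset: what is moved stays moved. The work goes in short steps, Python scripts to look and compute and a shell command to move; the robot and the scene stay as the last step left them, time stands still between calls to the robot, and variables do not carry over. Pictures are saved under pics/ and viewed, and the job is handed in when it is done.

```bash
ls; mkdir -p pics
python3 - <<'E'
from plant import *
import cv2,numpy as np
np.set_printoptions(precision=4,suppress=True)
print(get_obs())
for n in ["scene","side","wrist"]:
    p,d=snapshot(n); cv2.imwrite(f"pics/{n}0.png",p[:,:,::-1]); np.save(f"pics/{n}0.npy",d); print(n,calibration(n), (d>0).mean(), d.max())
E
```

```text
pics
{'t': 0.0, 'q': array([-1.4715,  0.5285,  1.434 , -0.    ,  1.1814, -0.1785]), 'qd': array([-0.0028,  0.0004, -0.0006,  0.0003,  0.0014,  0.0014]), 'joint_torque': array([ -0.0029, -44.2362, -17.8025,  -0.0003,   0.0085,  -0.    ]), 'ee_pos': array([ 0.1714, -0.6003,  0.2443]), 'tcp_rot': array([ 0.9904,  0.1385,  0.    , -0.0011]), 'force': array([-0.4835,  0.0787,  0.5578]), 'wrist_torque': array([ 0.0306, -0.0003,  0.0428]), 'grip_width': 1.001638115017606}
scene {'mtx': array([[376.7365,   0.    , 250.6778],
       [  0.    , 376.7365, 193.3561],
       [  0.    ,   0.    ,   1.    ]]), 'world_from_camera': array([[ 0.1386, -0.7372,  0.6613,  1.1149],
       [ 0.9903,  0.1009, -0.0952, -0.0882],
       [ 0.0035,  0.6681,  0.7441,  0.8182],
       [ 0.    ,  0.    ,  0.    ,  1.    ]])} 0.9961496988932291 3.1832292
side {'mtx': array([[385.2319,   0.    , 248.4168],
       [  0.    , 385.2319, 191.31  ],
       [  0.    ,   0.    ,   1.    ]]), 'world_from_camera': array([[-0.7773,  0.4532, -0.4364, -0.072 ],
       [-0.6291, -0.5486,  0.5507,  0.6238],
       [ 0.0101,  0.7026,  0.7115,  0.8769],
       [ 0.    ,  0.    ,  0.    ,  1.    ]])} 0.9959513346354166 3.495425
wrist {'mtx': array([[321.0243,   0.    , 255.9833],
       [  0.    , 321.0243, 182.4843],
       [  0.    ,   0.    ,   1.    ]]), 'hand_eye': array([[ 0.0007,  0.9645,  0.2642,  0.0663],
       [ 1.    , -0.0011,  0.0012,  0.001 ],
       [ 0.0015,  0.2642, -0.9645, -0.1285],
       [ 0.    ,  0.    ,  0.    ,  1.    ]])} 0.9960988362630209 1.3837403
```

View pics/scene0.png

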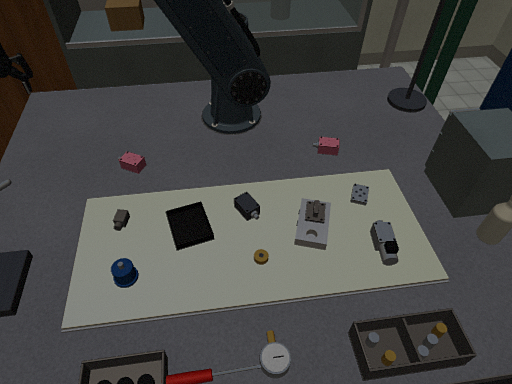

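View pics/side0.png

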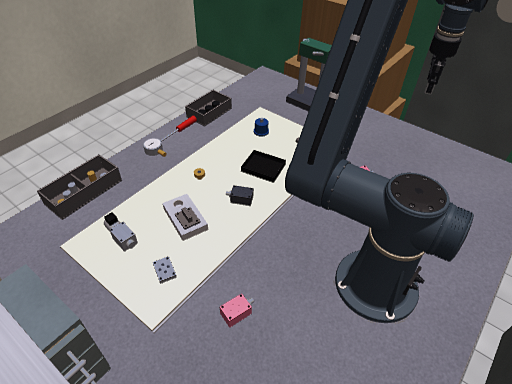

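View pics/wrist0.png

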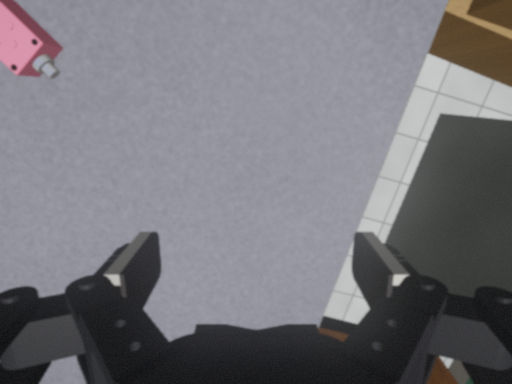

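The scene view shows all parts on the white shelf: tray (190,225), block (247,206), plug (261,256), manifold with cover (313,222), plate (360,194), valve (385,240), encoder (124,272), shell (121,218). The side view confirms this. The wrist view shows only a pink look-alike.

```bash
cat > h.py <<'E'
import numpy as np,cv2
from plant import *
from scipy.spatial.transform import Rotation as R
np.set_printoptions(precision=4,suppress=True)
def T_of(name,obs=None):
    c=calibration(name)
    if name!="wrist": return c["mtx"],c["world_from_camera"]
    T=np.eye(4);T[:3,:3]=R.from_quat(obs["tcp_rot"]).as_matrix();T[:3,3]=obs["ee_pos"]
    return c["mtx"],T@c["hand_eye"]
def cloud(d,K,T):
    v,u=np.mgrid[:d.shape[0],:d.shape[1]]
    x=(u-K[0,2])/K[0,0]*d; y=-(v-K[1,2])/K[1,1]*d
    P=np.stack([x,y,-d],-1)@T[:3,:3].T+T[:3,3]
    P[d<=0]=np.nan
    return P
def rays(uv,K,T,z):
    uv=np.atleast_2d(uv).astype(float)
    r=np.stack([(uv[:,0]-K[0,2])/K[0,0],-(uv[:,1]-K[1,2])/K[1,1],-np.ones(len(uv))],-1)@T[:3,:3].T
    s=(z-T[2,3])/r[:,2]; return T[:3,3]+r*s[:,None]
def rect(P2):
    (c,s,a)=cv2.minAreaRect((P2*1000).astype(np.float32))
    if s[0]<s[1]: s=(s[1],s[0]);a+=90
    return np.array(c)/1000,np.array(s),(a+90)%180-90
def look(name,tag):
    o=get_obs();p,d=snapshot(name);cv2.imwrite(f"pics/{tag}.png",p[:,:,::-1])
    K,T=T_of(name,o);return p,d,cloud(d,K,T),K,T
E
python3 - <<'E'
from h import *
for n in ["scene","side"]:
    d=np.load(f"pics/{n}0.npy");K,T=T_of(n);P=cloud(d,K,T)
    reg=(P[...,0]>.3)&(P[...,0]<.9)&(abs(P[...,1])<.6)
    z=P[...,2]
    sh=reg&(z>.006)&(z<.018); print(n,"shelf z",np.median(z[sh]),"table",np.median(z[reg&(z<.006)&(z>-.01)]))
    m=(reg&(z>.0165)&(z<.2)).astype(np.uint8)
    k,l,s,c=cv2.connectedComponentsWithStats(m)
    for i in range(1,k):
        if s[i,4]<40: continue
        q=P[l==i]; zt=np.percentile(q[:,2],98); top=q[q[:,2]>zt-.006]
        print(c[i].round(),s[i,4],"ztop",zt.round(4),"all",*rect(q[:,:2]),"top",*rect(top[:,:2]))
E
python3 -c "
import cv2
a=cv2.imread('pics/scene0.png')[170:300,70:450];cv2.imwrite('pics/z0.png',cv2.resize(a,None,fx=2.1,fy=2.1,interpolation=3))"
```

```text
scene shelf z 0.010635829005320674 table -0.0010622550146340282
[459. 169.] 3751 ztop 0.1971 all [0.4557 0.5618] [205.1373  42.4174] 9.95849323272705 top [0.4562 0.5621] [202.0391  39.5459] 10.318361282348633
[360. 193.] 285 ztop 0.0268 all [0.448  0.3212] [67.9451 44.4155] -25.29248809814453 top [0.4478 0.3209] [67.8096 43.8048] -25.29248046875
[247. 206.] 479 ztop 0.0484 all [ 0.466 -0.002] [82.7807 44.9716] 26.04566192626953 top [ 0.4577 -0.0061] [64.4803 44.5182] 26.562732696533203
[313. 223.] 1416 ztop 0.0644 all [0.5343 0.1605] [143.755   81.7626] -19.9891357421875 top [0.5131 0.1706] [45.5656 11.7445] -18.390914916992188
[189. 225.] 496 ztop 0.0347 all [ 0.4955 -0.1633] [122.345  100.0978] 12.684576988220215 top [ 0.4953 -0.1633] [121.6994 100.0921] 12.560521125793457
[492. 222.] 491 ztop 0.1105 all [0.6236 0.5934] [46.6394 13.052 ] 1.1263525485992432 top [0.6226 0.5964] [34.8559  6.9856] 1.4380875825881958
[120. 219.] 250 ztop 0.0408 all [ 0.4586 -0.3429] [56.0125 30.0431] -14.261009216308594 top [ 0.4582 -0.3428] [55.2818 30.0431] -14.261009216308594
[385. 242.] 881 ztop 0.0
[... 3095 characters left out ...]
p 0.05 all [ 0.4598 -0.0001] [81.3095 47.2237] 27.767662048339844 top [ 0.4527 -0.0047] [64.4721 45.5213] 28.243728637695312
[185. 216.] 1185 ztop 0.0648 all [0.5297 0.158 ] [145.8019  88.6803] -20.487533569335938 top [0.5076 0.1713] [47.5351 12.5856] -18.970046997070312
[120. 232.] 675 ztop 0.0722 all [0.6175 0.323 ] [120.908   44.6581] -6.598785400390625 top [0.6535 0.3176] [26.4882 26.0968] 83.41340637207031
[164. 269.] 385 ztop 0.0283 all [0.4435 0.3215] [66.8673 43.6699] -25.79706573486328 top [0.4435 0.3215] [66.8673 43.662 ] -25.797073364257812
[ 90. 355.] 1018 ztop 0.1973 all [0.343  0.5869] [69.2705 29.7273] -40.36225128173828 top [0.3489 0.5812] [36.3959  3.805 ] -89.18850117921829
```

View pics/z0.png

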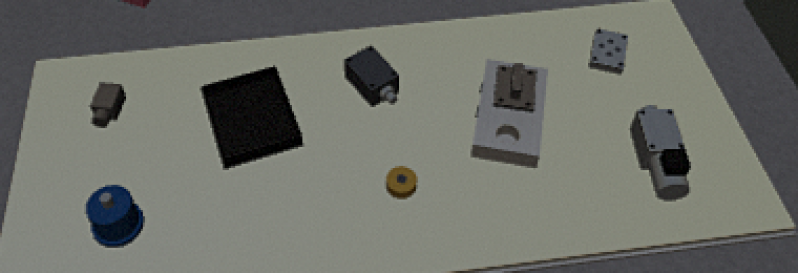

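Both fixed cameras agree to about 5 mm in x and 1 mm in y, and the sizes match the given ones. I'll hover over the manifold and use the wrist camera.

```bash
cat >> h.py <<'E'
def go(x,y,z,yaw_deg,o=None):
    o=o or get_obs(); M=R.from_quat(o["tcp_rot"]).as_matrix()
    d=M.T@(np.array([x,y,z])-o["ee_pos"]); yaw=np.arctan2(M[1,0],M[0,0])
    s=(yaw-np.radians(yaw_deg)+np.pi)%(2*np.pi)-np.pi
    q6=np.arctan2(y,x)+np.pi/2-np.radians(yaw_deg)
    print("t",round(o["t"],2),"at",o["ee_pos"],"yaw",np.degrees(yaw).round(2),"tilt",M[2],"-> rows",d.round(4),"spin",s.round(4),"n",(np.linalg.norm(d)/.0417).round(1),(abs(s)/.125).round(1),"q6",q6.round(2),"F",o["force"],"gw",round(o["grip_width"],3))
E
python3 -c "
from h import *
go(.52,.165,.17,-20)"
```

```text
t 0.15 at [ 0.1714 -0.6005  0.2446] yaw 15.92 tilt [ 0.0003 -0.0017 -1.    ] -> rows [ 0.5452 -0.6404  0.0758] spin 0.6269 n 20.2 5.0 q6 2.23 F [ 0.4138  0.053  -0.3007] gw 1.004
```

```bash
python3 -m jog '[[0.04,-0.05,0.02,0.3,-1],[0.07,-0.08,0.02,0.627,-1],[0.545,-0.640,0.075,0.627,-1],[0.545,-0.640,0.075,0.627,-1],[0.545,-0.640,0.075,0.627,-1],[0.545,-0.640,0.075,0.627,-1],[0.545,-0.640,0.075,0.627,-1],[0.545,-0.640,0.075,0.627,-1],[0.545,-0.640,0.075,0.627,0.3],[0.545,-0.640,0.075,0.627,0.3],[0.545,-0.640,0.075,0.627,0.3],[0.545,-0.640,0.075,0.627,0.3],[0.545,-0.640,0.075,0.627,0.3],[0.545,-0.640,0.075,0.627,0.3],[0.545,-0.640,0.075,0.627,0.3],[0.545,-0.640,0.075,0.627,0.3],[0.545,-0.640,0.075,0.627,0.3],[0.545,-0.640,0.075,0.627,0.3],[0.545,-0.640,0.075,0.627,0.3],[0.545,-0.640,0.075,0.627,0.3]]'
python3 -c "
from h import *
go(.52,.165,.17,-20)"
```

```text
t: 1.82
ee_pos: [0.5155, 0.1556, 0.1709]
tcp_rot: [0.985, -0.173, -0.0, 0.0]
force: [1.2, -0.4, -0.0]
grip_width: 0.349
t 1.82 at [0.5155 0.1556 0.1709] yaw -19.97 tilt [-0.0002  0.0002 -1.    ] -> rows [ 0.001  -0.0104  0.0009] spin 0.0005 n 0.3 0.0 q6 2.23 F [ 1.1768 -0.4282 -0.0179] gw 0.349
```

```bash
python3 -m jog '[[0,0,0,0,0.3],[0,0,0,0,0.3]]'
python3 - <<'E'
from h import *
p,d,P,K,T=look("wrist","w1"); np.save("pics/w1.npy",d)
z=P[...,2]; 
print(get_obs()["ee_pos"])
for lo,hi in [(.06,.072),(.042,.05),(.033,.0415),(.008,.014)]:
    m=((z>lo)&(z<hi)).astype(np.uint8)
    k,l,s,c=cv2.connectedComponentsWithStats(m)
    for i in range(1,k):
        if s[i,4]>300: q=P[l==i]; print(lo,c[i].round(),s[i,4],np.median(q[:,2]),*rect(q[:,:2]))
E
```

```text
t: 1.98
ee_pos: [0.5154, 0.1553, 0.1707]
tcp_rot: [0.985, -0.171, -0.0, 0.0]
force: [0.3, -1.2, -0.2]
grip_width: 0.354
[0.5145 0.1539 0.1707]
0.06 [238. 198.] 884 0.06588459505444542 [0.5096 0.1711] [44.2863 12.1043] -18.535995483398438
0.042 [ 23. 108.] 1236 0.04581451453137622 [0.6233 0.3055] [105.5024  15.0516] 0.3608025908470154
0.042 [464. 181.] 4303 0.047735239340663815 [ 0.4552 -0.0052] [65.3729 44.2676] 27.581497192382812
0.042 [240. 187.] 3456 0.045930171157853056 [0.51   0.1713] [64.2597 50.0169] -18.818801879882812
0.033 [ 33. 104.] 1058 0.037762572405392575 [0.6235 0.3019] [106.0972   6.1392] -3.14532470703125
0.033 [243. 139.] 10379 0.03789968211462513 [0.5322 0.1617] [140.2166  80.279 ] -20.06462860107422
0.033 [431. 158.] 743 0.03685204391188168 [0.4605 0.0124] [80.8886 35.5358] -7.693023681640625
0.008 [256. 128.] 105559 0.011891425909466125 [0.5339 0.1712] [518.7995 301.4465] 77.6994400024414
0.008 [255. 285.] 6199 0.012055171548550903 [0.4012 0.1954] [105.3092  97.7836] -20.5015869140625
```

View pics/w1.png

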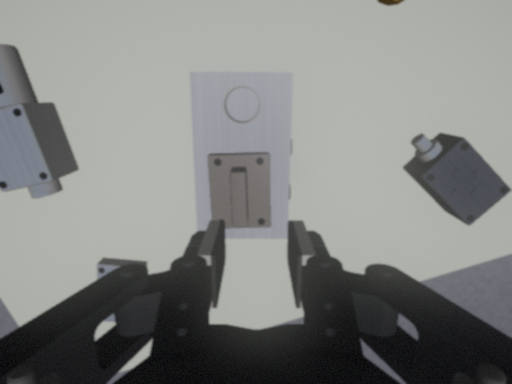

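The wrist view shows the cover centred near (238,190) on the manifold, the hole at (242,104), the block at right and the valve at left. Heights come out within 0.5 mm of what they should be.

Run:
```python
from h import *
d=np.load("pics/w1.npy");c=calibration("wrist");Q=cloud(d,c["mtx"],c["hand_eye"])
for y0,y1 in [(-.04,-.01),(.01,.04)]:
    m=(Q[...,2]<.04)&(Q[...,2]>-.03)&(abs(Q[...,0])<.02)&(Q[...,1]>y0)&(Q[...,1]<y1)
    q=Q[m];print(len(q),np.nanpercentile(q,[0,1,50,99,100],axis=0))
go(.510,.1712,.085,-18.8)
```

```text
1936 [[-0.0112 -0.0361 -0.03  ]
 [-0.0103 -0.0319 -0.0298]
 [ 0.0072 -0.0158 -0.0144]
 [ 0.0125 -0.014   0.0103]
 [ 0.0138 -0.0139  0.0134]]
1940 [[-0.0115  0.0156 -0.03  ]
 [-0.0103  0.0157 -0.0298]
 [ 0.0072  0.0175 -0.0146]
 [ 0.0126  0.0334  0.0103]
 [ 0.0136  0.0385  0.0133]]
t 2.03 at [0.5145 0.1539 0.1707] yaw -19.87 tilt [-0.0013  0.001  -1.    ] -> rows [-0.01   -0.0148  0.0857] spin -0.0187 n 2.1 0.1 q6 2.22 F [-0.6067 -0.5035 -0.6911] gw 0.352
```

```bash
python3 -m jog '[[-0.011,-0.0155,0.03,-0.0187,0.3],[-0.011,-0.0155,0.06,-0.0187,0.3],[-0.011,-0.0155,0.085,-0.0187,0.3],[-0.011,-0.0155,0.098,-0.0187,0.3],[-0.011,-0.0155,0.106,-0.0187,0.3],[-0.011,-0.0155,0.1085,-0.0187,0.3],[-0.011,-0.0155,0.1085,-0.0187,0.3],[-0.011,-0.0155,0.1085,-0.0187,1],[-0.011,-0.0155,0.1085,-0.0187,1],[-0.011,-0.0155,0.1085,-0.0187,1],[-0.011,-0.0155,0.1085,-0.0187,1],[-0.011,-0.0155,0.1085,-0.0187,1],[-0.011,-0.0155,0.1085,-0.0187,1]]' 40
python3 -c "
from h import *
p,d,P,K,T=look('wrist','w2')
go(.510,.1712,.0615,-18.8)"
```

```text
t: 3.12
ee_pos: [0.511, 0.1715, 0.0639]
tcp_rot: [0.986, -0.164, 0.001, -0.0]
force: [0.3, -1.6, 6.1]
grip_width: 0.127
t 3.17 at [0.511  0.1715 0.0639] yaw -18.92 tilt [ 0.0023 -0.0006 -1.    ] -> rows [-0.0009  0.0006  0.0024] spin -0.002 n 0.1 0.0 q6 2.22 F [ 0.0876 -1.6665  5.8007] gw 0.131
```

View pics/w2.png

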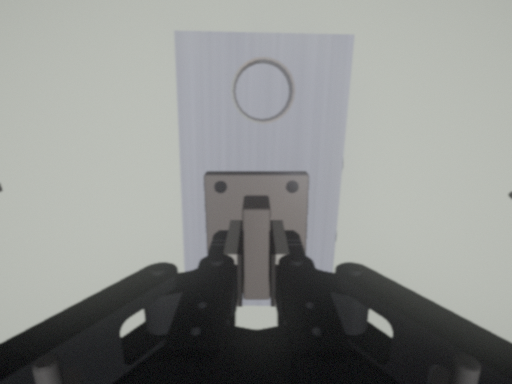

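The picture shows the pads closed on the rib at (257,250). Lifting and carrying it to above the tray.

```bash
python3 -m jog '[[0,0,-0.01,0,1],[0,0,-0.03,0,1],[0,0,-0.06,0,1],[0,0,-0.07,0,1]]'
python3 -c "
from h import *
go(.493,-.163,.13,12.6)"
```

```text
t: 3.5
ee_pos: [0.5116, 0.1721, 0.136]
tcp_rot: [0.986, -0.164, 0.002, -0.001]
force: [1.4, 0.2, 0.6]
grip_width: 0.131
t 3.5 at [0.5116 0.1721 0.136 ] yaw -18.92 tilt [ 0.0044 -0.0023 -1.    ] -> rows [0.091  0.3231 0.0057] spin -0.5501 n 8.1 4.4 q6 1.03 F [1.3993 0.1743 0.5761] gw 0.131
```

```bash
python3 -m jog '[[0.01,0.035,0,-0.11,1],[0.021,0.073,0,-0.22,1],[0.032,0.111,0,-0.33,1],[0.043,0.15,0,-0.44,1],[0.053,0.188,0,-0.55,1],[0.064,0.225,0,-0.55,1],[0.074,0.262,0,-0.55,1],[0.082,0.291,0,-0.55,1],[0.088,0.312,0,-0.55,1],[0.091,0.323,0,-0.55,1],[0.091,0.323,0,-0.55,1],[0.091,0.323,0,-0.55,1]]'
python3 - <<'E'
from h import *
p,d,P,K,T=look("wrist","w3")
z=P[...,2]
m=((z>.029)&(z<.039)).astype(np.uint8);k,l,s,c=cv2.connectedComponentsWithStats(m)
for i in range(1,k):
    if s[i,4]>300: q=P[l==i]; print(c[i].round(),s[i,4],np.median(q[:,2]),*rect(q[:,:2]))
p,d,P,K,T=look("scene","s3")
go(.493,-.163,.042,12.6)
E
```

```text
t: 4.5
ee_pos: [0.491, -0.1629, 0.1326]
tcp_rot: [0.994, 0.109, -0.0, -0.001]
force: [0.5, -0.3, -0.6]
grip_width: 0.126
[497.  57.] 699 0.03395570885052415 [ 0.6144 -0.3031] [45.5242 16.6923] 24.36954116821289
[257. 161.] 2873 0.033491942838248745 [ 0.4925 -0.1637] [119.8747 100.3014] 12.785222053527832
[ 16. 134.] 477 0.03511265310237924 [0.4928 0.0104] [18.5797 14.4846] 32.90790939331055
[ 63. 180.] 750 0.03417627877469398 [ 0.4647 -0.025 ] [63.7914  3.1161] 27.140050888061523
[462. 268.] 1085 0.03472201162056007 [ 0.4554 -0.3426] [54.1118 30.9017] -14.704925537109375
t 4.6 at [ 0.4909 -0.1616  0.1326] yaw 12.65 tilt [-0.0009 -0.0014 -1.    ] -> rows [0.0018 0.0019 0.0906] spin 0.001 n 2.2 0.0 q6 1.03 F [ 0.0563 -0.0532 -0.4158] gw 0.127
```

View pics/w3.png

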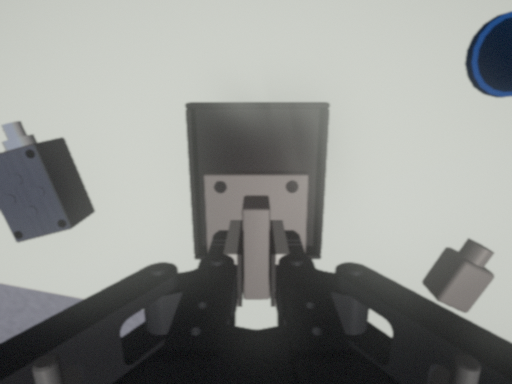

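The cover is held level and centred over the tray, whose rim spans (187,103) to (328,258). Lowering.

```bash
python3 -m jog '[[0.001,0.001,0.03,0,1],[0.001,0.001,0.06,0,1],[0.001,0.001,0.078,0,1],[0.001,0.001,0.085,0,1],[0.001,0.001,0.088,0,1],[0.001,0.001,0.0895,0,1],[0.001,0.001,0.0905,0,1],[0.001,0.001,0.0905,0,1]]'
```

```text
t: 5.27
ee_pos: [0.4933, -0.1642, 0.0431]
tcp_rot: [0.994, 0.11, 0.001, 0.001]
force: [0.0, 0.7, -0.7]
grip_width: 0.128
```

```bash
python3 -m jog '[[0,0,0.001,0,1],[0,0,0.002,0,1],[0,0,0.002,0,1]]'
```

```text
t: 5.52
ee_pos: [0.4933, -0.1645, 0.0419]
tcp_rot: [0.994, 0.109, 0.001, 0.001]
force: [-0.5, 1.5, 7.6]
grip_width: 0.128
```

```bash
python3 -m jog '[[0,0,0.001,0,0.9],[0,0,0.001,0,0.5],[0,0,0.001,0,0.3],[0,0,0.001,0,0.3],[0,0,0,0,0.3],[0,0,-0.015,0,0.3],[0,0,-0.05,0,0.3],[0,0,-0.09,0,0.3],[0,0,-0.11,0,0.3],[0,0,-0.11,0,-0.4]]'
python3 -c "
from h import *
look('wrist','w4'); go(.6225,.0073,.15,0)"
```

```text
t: 6.35
ee_pos: [0.4953, -0.1656, 0.1545]
tcp_rot: [0.994, 0.11, 0.004, 0.003]
force: [0.9, 0.1, 0.9]
grip_width: 0.477
t 6.4 at [ 0.494  -0.165   0.1524] yaw 12.58 tilt [ 0.0041  0.0039 -1.    ] -> rows [ 0.1629 -0.1402  0.0025] spin 0.2195 n 5.2 1.8 q6 1.58 F [-0.3232 -0.1581 -0.2111] gw 0.56
```

View pics/w4.png

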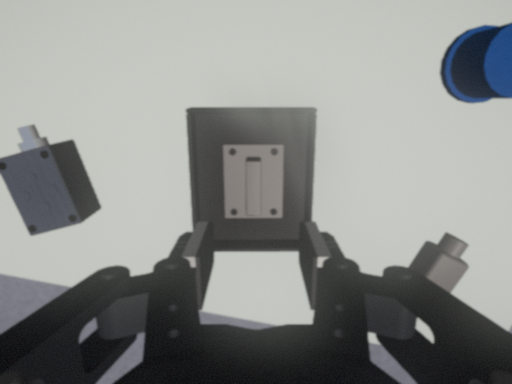

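The cover lies flat and centred in the tray at (253,180). On to the plug.

```bash
python3 -m jog '[[0.03,-0.026,0,0.11,-0.4],[0.06,-0.052,0,0.22,-0.4],[0.09,-0.078,0,0.33,-0.4],[0.12,-0.105,0,0.44,-0.4],[0.145,-0.126,0,0.55,-0.4],[0.16,-0.138,0,0.57,-0.4],[0.163,-0.14,0,0.57,-0.4],[0.163,-0.14,0,0.57,-0.4],[0.163,-0.14,0,0.57,-0.4]]'
python3 - <<'E'
from h import *
p,d,P,K,T=look("wrist","w5"); np.save("pics/w5.npy",d)
z=P[...,2]
m=((z>.036)&(z<.044)).astype(np.uint8);k,l,s,c=cv2.connectedComponentsWithStats(m)
for i in range(1,k):
    if s[i,4]>300: q=P[l==i]; print(c[i].round(),s[i,4],np.median(q[:,2]),*rect(q[:,:2]), cv2.minEnclosingCircle((q[:,:2]*1000).astype(np.float32)))
Q=cloud(d,K,calibration("wrist")["hand_eye"])
for y0,y1 in [(-.05,-.015),(.015,.05)]:
    mm=(Q[...,2]<.03)&(Q[...,2]>-.03)&(abs(Q[...,0])<.02)&(Q[...,1]>y0)&(Q[...,1]<y1)
    q=Q[mm];print(len(q),np.nanpercentile(q,[0,1,50,99,100],axis=0))
go(.6225,.0073,.04,-20)
E
```

```text
t: 7.15
ee_pos: [0.6197, 0.0076, 0.1486]
tcp_rot: [0.985, -0.174, -0.002, 0.0]
force: [-0.4, -0.1, 0.4]
grip_width: 0.699
[254. 180.] 1660 0.03996628051394674 [0.6224 0.0075] [35.5969 35.1969] -67.62922477722168 ((622.294677734375, 7.541866779327393), 18.114200592041016)
[501. 250.] 552 0.04278866201850144 [ 0.493  -0.1638] [44.062  12.4237] 8.964658737182617 ((492.9916687011719, -163.91012573242188), 22.30365753173828)
[100. 265.] 952 0.038083390428327826 [0.5922 0.1507] [59.9972 21.6584] 70.0533218383789 ((598.664794921875, 148.38165283203125), 30.119651794433594)
[110. 362.] 1427 0.03831432165505702 [0.5048 0.1885] [65.9375 32.7168] -55.17988204956055 ((508.4879150390625, 191.06661987304688), 32.969093322753906)
2222 [[-0.0116 -0.0429 -0.03  ]
 [-0.0105 -0.0423 -0.0294]
 [ 0.007  -0.0293 -0.015 ]
 [ 0.0116 -0.0287  0.0074]
 [ 0.012  -0.0284  0.0102]]
2230 [[-0.0113  0.0303 -0.03  ]
 [-0.0103  0.0304 -0.0293]
 [ 0.0071  0.031  -0.0148]
 [ 0.0116  0.044   0.0076]
 [ 0.012   0.0481  0.01  ]]
t 7.2 at [0.6197 0.0071 0.1489] yaw -20.11 tilt [-0.0031  0.0011 -1.    ] -> rows [ 0.0029 -0.0013  0.1089] spin -0.0019 n 2.6 0.0 q6 1.93 F [0.3106 0.5908 0.0536] gw 0.702
```

View pics/w5.png

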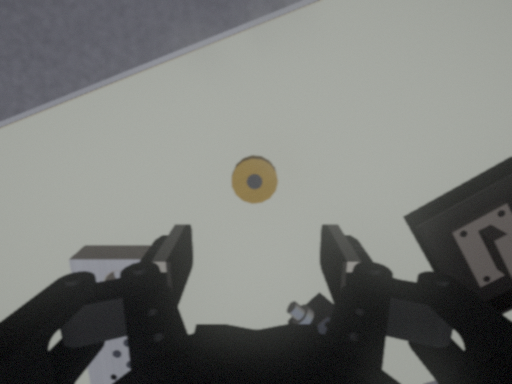

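The plug head is a clean 36 mm circle at (254,180), height 0.040 as expected. Grasping it.

```bash
python3 -m jog '[[0.0026,-0.002,0.03,0,-0.4],[0.0026,-0.002,0.07,0,-0.4],[0.0026,-0.002,0.095,0,-0.3],[0.0026,-0.002,0.106,0,-0.2],[0.0026,-0.002,0.110,0,-0.1],[0.0026,-0.002,0.110,0,-0.1],[0.0026,-0.002,0.110,0,1],[0.0026,-0.002,0.110,0,1],[0.0026,-0.002,0.110,0,1],[0.0026,-0.002,0.110,0,1],[0.0026,-0.002,0.110,0,1],[0.0026,-0.002,0.105,0,1],[0.0026,-0.002,0.08,0,1],[0.0026,-0.002,0.04,0,1],[0.0026,-0.002,0.01,0,1],[0.0026,-0.002,0.01,0,1],[0.0026,-0.002,0.01,0,1]]' 60
python3 - <<'E'
from h import *
o=get_obs();p,d=snapshot("wrist");cv2.imwrite("pics/w6.png",p[:,:,::-1]);np.save("pics/w6.npy",d)
Q=cloud(d,calibration("wrist")["mtx"],calibration("wrist")["hand_eye"])
m=((abs(Q[...,1])<.0165)&(abs(Q[...,0])<.025)&(Q[...,2]<.02)&(Q[...,2]>-.012)).astype(np.uint8)
k,l,s,c=cv2.connectedComponentsWithStats(m);i=1+s[1:,4].argmax();q=Q[l==i];print(c[i],s[i],np.nanpercentile(q,[0,1,50,99,100],axis=0))
go(.5745,.1463,.14,-20)
E
```

```text
t: 8.62
ee_pos: [0.6255, 0.009, 0.1425]
tcp_rot: [0.985, -0.174, 0.002, -0.0]
force: [-0.5, 0.8, -1.5]
grip_width: 0.39
[252.9431 248.2909] [ 212  207   80   83 5253] [[-0.0208 -0.0165 -0.012 ]
 [-0.0187 -0.0159 -0.0086]
 [ 0.0009 -0.0003  0.002 ]
 [ 0.0154  0.016   0.0148]
 [ 0.0159  0.0165  0.0167]]
t 8.67 at [0.624  0.0092 0.1406] yaw -20.07 tilt [ 0.0001 -0.0001 -1.    ] -> rows [-0.0935 -0.1118  0.0006] spin -0.0012 n 3.5 0.0 q6 2.17 F [-0.0653  0.3857 -1.7914] gw 0.395
```

View pics/w6.png

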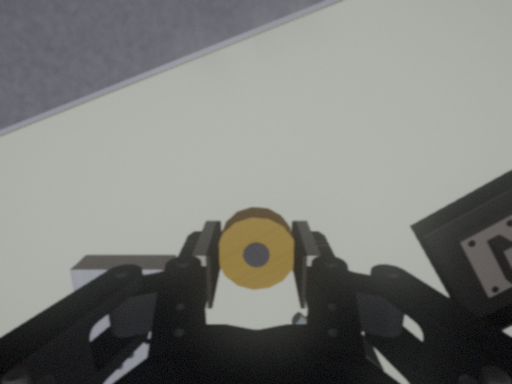

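Run:
```python
from h import *
p=cv2.imread("pics/w6.png");d=np.load("pics/w6.npy");h=cv2.cvtColor(p,cv2.COLOR_BGR2HSV)
Q=cloud(d,calibration("wrist")["mtx"],calibration("wrist")["hand_eye"])
g=(h[...,0]>12)&(h[...,0]<32)&(h[...,1]>110)&(h[...,2]>50)
q=Q[g];zm=np.median(q[:,2]);print(g.sum(),zm,np.percentile(q[:,2],[1,10,90,99]))
t=q[abs(q[:,2]-zm)<.0015];(c,r)=cv2.minEnclosingCircle((t[:,:2]*1000).astype(np.float32));print(c,r,t.min(0),t.max(0))
```

```text
3764 nan [nan nan nan nan]Traceback (most recent call last):
  File "<stdin>", line 6, in <module>
    return umr_minimum(a, axis, None, out, keepdims, initial, where)
ValueError: zero-size array to reduction operation minimum which has no identity
```

Run:
```python
from h import *
p=cv2.imread("pics/w6.png");d=np.load("pics/w6.npy");h=cv2.cvtColor(p,cv2.COLOR_BGR2HSV)
Q=cloud(d,calibration("wrist")["mtx"],calibration("wrist")["hand_eye"])
g=(h[...,0]>12)&(h[...,0]<32)&(h[...,1]>110)&(h[...,2]>50)&(d>0)
q=Q[g];zm=np.median(q[:,2]);print(g.sum(),zm,np.percentile(q[:,2],[1,10,90,99]))
t=q[abs(q[:,2]-zm)<.002];(c,r)=cv2.minEnclosingCircle((t[:,:2]*1000).astype(np.float32));print(c,r,t.min(0),t.max(0))
```

```text
3754 0.0020039395999346815 [0.0006 0.0013 0.0028 0.0034]
(-1.9487119913101196, 0.9765684604644775) 18.068342208862305 [-0.0198 -0.0159  0.    ] [0.0157 0.0176 0.004 ]
```

```bash
python3 -m jog '[[-0.035,-0.028,0,0,1],[-0.07,-0.056,0,0,1],[-0.1,-0.084,0,0,1],[-0.125,-0.1,0.015,0,1],[-0.136,-0.11,0.03,0,1],[-0.138,-0.112,0.03,0,1],[-0.138,-0.112,0.03,0,1],[-0.138,-0.112,0.03,0,1]]'
python3 - <<'E'
from h import *
p,d,P,K,T=look("wrist","w7"); np.save("pics/w7.npy",d)
z=P[...,2]
m=((z>.033)&(z<.0415)).astype(np.uint8);k,l,s,c=cv2.connectedComponentsWithStats(m)
for i in range(1,k):
    if s[i,4]>1300: q=P[l==i]; print(c[i].round(),s[i,4],np.median(q[:,2]),*rect(q[:,:2]))
go(.5766,.1466,.10,-20)
E
```

```text
t: 9.33
ee_pos: [0.5337, 0.161, 0.1096]
tcp_rot: [0.985, -0.174, -0.0, 0.0]
force: [0.1, -0.5, -0.7]
grip_width: 0.389
[255. 156.] 14368 0.037901291481640925 [0.5557 0.1528] [89.703  80.2218] -19.955245971679688
t 9.38 at [0.5345 0.1606 0.1101] yaw -20.13 tilt [ 0.001  -0.0001 -1.    ] -> rows [ 0.0444 -0.0014  0.0102] spin -0.0023 n 1.1 0.0 q6 2.17 F [ 0.2223  0.0748 -0.8229] gw 0.393
```

View pics/w7.png

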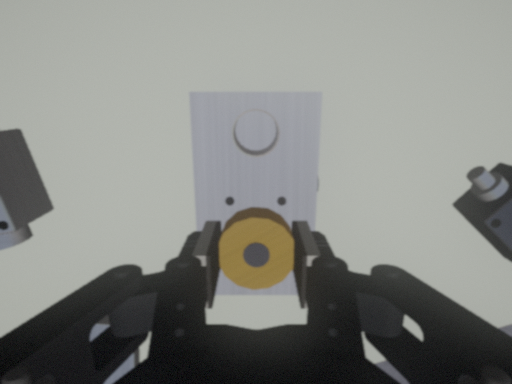

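Run:
```python
from h import *
d=np.load("pics/w7.npy");c=calibration("wrist");Q=cloud(d,c["mtx"],c["hand_eye"])
z=Q[...,2]; m=(abs(z-np.median(z[140:180,200:220]))<.003)
sub=np.zeros_like(m);sub[100:165,220:295]=1
hole=(sub&~m).astype(np.uint8);k,l,s,cc=cv2.connectedComponentsWithStats(hole);i=1+s[1:,4].argmax()
# boundary pixels of surrounding top
ring=cv2.dilate((l==i).astype(np.uint8),np.ones((3,3)))-(l==i);q=Q[(ring>0)&m]
print(s[i],cc[i],np.median(z[140:180,200:220]),cv2.minEnclosingCircle((q[:,:2]*1000).astype(np.float32)))
```

```text
[ 220  100   75   65 4875] [257. 132.] nan ((0.0, 0.0), 0.0)
```

Run:
```python
from h import *
d=np.load("pics/w7.npy");c=calibration("wrist");Q=cloud(d,c["mtx"],c["hand_eye"])
z=Q[...,2]; zt=np.nanmedian(z[140:180,200:220]);m=(abs(z-zt)<.004)
sub=np.zeros_like(m);sub[100:165,220:295]=1
hole=(sub&(z>zt+.008)).astype(np.uint8);k,l,s,cc=cv2.connectedComponentsWithStats(hole);i=1+s[1:,4].argmax()
ring=cv2.dilate((l==i).astype(np.uint8),np.ones((3,3)))-(l==i);q=Q[(ring>0)&m]
print(s[i],cc[i],zt,len(q),cv2.minEnclosingCircle((q[:,:2]*1000).astype(np.float32)))
K=c["mtx"]
for (u,v) in [(234,131),(278,131),(256,110),(256,154)]:
    x=np.array([(u-K[0,2])/K[0,0],-(v-K[1,2])/K[1,1],-1.]);r=c["hand_eye"][:3,:3]@x;t=c["hand_eye"][:3,3];s_=(zt-t[2])/r[2];print(t+r*s_)
```

```text
[ 234  111   43   43 1450] [254.7441 131.5821] 0.07160276758894668 111 ((44.12654495239258, 0.16254250705242157), 14.37169361114502)
[ 0.045  -0.0127  0.0716]
[0.045  0.0145 0.0716]
[0.0577 0.0009 0.0716]
[0.0306 0.0009 0.0716]
```

Hole measured at (256,132), tool (44, 0.5) mm, radius 14 mm as given. Moving the plug over it and lowering.

```bash
python3 -m jog '[[0.02,0,0,0,1],[0.04,-0.0007,0,0,1],[0.0455,-0.0007,0,0,1],[0.0455,-0.0007,0,0,1],[0.0455,-0.0007,0.02,0,1],[0.0455,-0.0007,0.035,0,1],[0.0455,-0.0007,0.042,0,1],[0.0455,-0.0007,0.047,0,1],[0.0455,-0.0007,0.05,0,1],[0.0455,-0.0007,0.053,0,1],[0.0455,-0.0007,0.053,0,1]]'
```

```text
t: 10.3
ee_pos: [0.5761, 0.1466, 0.0572]
tcp_rot: [0.985, -0.174, -0.0, -0.0]
force: [-0.3, 2.2, -0.0]
grip_width: 0.387
```

```bash
python3 -m jog '[[0,0,0.0012,0,1],[0,0,0.0024,0,1],[0,0,0.0024,0,1]]'; python3 -c "
from h import *
look('wrist','w8')"
```

```text
t: 10.55
ee_pos: [0.5763, 0.1466, 0.055]
tcp_rot: [0.985, -0.174, 0.0, -0.0]
force: [-0.5, 0.1, -1.1]
grip_width: 0.387
```

View pics/w8.png

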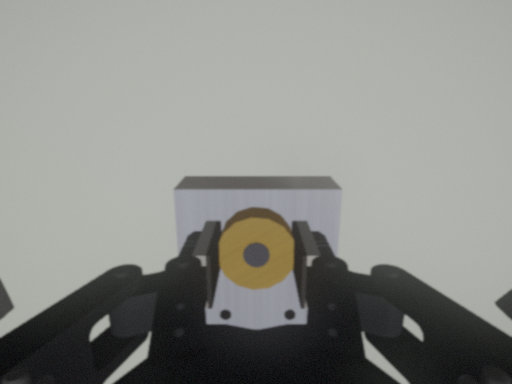

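The shank has entered: the TCP is at 0.055 with no contact force. Lowering on until it seats.

```bash
python3 -m jog '[[0,0,0.0008,0,1],[0,0,0.0016,0,1],[0,0,0.0016,0,1]]';python3 -m jog '[[0,0,0.0008,0,1],[0,0,0.0015,0,1],[0,0,0.0015,0,1]]'
```

```text
t: 10.85
ee_pos: [0.5764, 0.1466, 0.0539]
tcp_rot: [0.985, -0.174, 0.0, -0.0]
force: [-1.2, 0.3, 3.3]
grip_width: 0.392
t: 11.1
ee_pos: [0.5764, 0.1466, 0.0538]
tcp_rot: [0.985, -0.174, 0.0, -0.0]
force: [-2.8, -0.6, 12.3]
grip_width: 0.39
```

```bash
python3 -m jog '[[0,0,0,0,0.1],[0,0,0,0,-0.3],[0,0,0,0,-0.3],[0,0,0,0,-0.3],[0,0,-0.015,0,-0.3],[0,0,-0.05,0,-0.4],[-0.01,0,-0.09,0,-0.4],[-0.04,0,-0.11,0,-0.4],[-0.045,0,-0.11,0,-0.4],[-0.045,0,-0.11,0,-0.4]]'
python3 - <<'E'
from h import *
p,d,P,K,T=look("wrist","w9"); np.save("pics/w9.npy",d)
h=cv2.cvtColor(p,cv2.COLOR_RGB2HSV);g=(h[...,0]>12)&(h[...,0]<32)&(h[...,1]>110)&(h[...,2]>50)&(d>0)
q=P[g];print("plug top",np.percentile(q[:,2],[5,50,95]))
t=q[abs(q[:,2]-np.median(q[:,2]))<.002];print(cv2.minEnclosingCircle((t[:,:2]*1000).astype(np.float32)))
z=P[...,2];m=(((z>.033)&(z<.0415))|g).astype(np.uint8);k,l,s,c=cv2.connectedComponentsWithStats(m)
for i in range(1,k):
    if s[i,4]>1300: q=P[l==i]; print(c[i].round(),s[i,4],np.median(q[:,2]),*rect(q[:,:2]))
go(.455,-.005,.16,27.6)
E
```

```text
t: 11.93
ee_pos: [0.5323, 0.1627, 0.1626]
tcp_rot: [0.985, -0.174, 0.0, -0.0]
force: [0.2, 0.2, -0.2]
grip_width: 0.702Traceback (most recent call last):
  File "<stdin>", line 4, in <module>
    return _quantile_unchecked(
        a, q, axis, out, overwrite_input, method, keepdims, weights)
    return _ureduce(a,
                    func=_quantile_ureduce_func,
    ...<5 lines>...
                    overwrite_input=overwrite_input,
                    method=method)
    r = func(a, **kwargs)
    result = _quantile(arr,
                       quantiles=q,
    ...<2 lines>...
                       out=out,
                       weights=wgt)
    slices_having_nans = np.isnan(arr[-1, ...])
                                  ~~~^^^^^^^^^
IndexError: index -1 is out of bounds for axis 0 with size 0
```

View pics/w9.png

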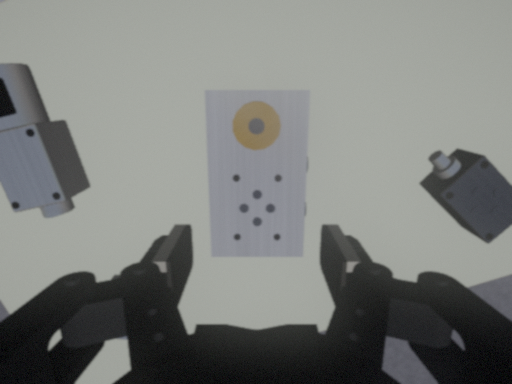

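The plug sits in the hole at (256,125), square over the manifold; only my colour threshold failed. Measuring it by depth.

Run:
```python
from h import *
d=np.load("pics/w9.npy");o=get_obs();K,T=T_of("wrist",o);P=cloud(d,K,T);z=P[...,2]
sub=np.zeros(z.shape,bool);sub[90:160,215:300]=1
q=P[sub&(z>.045)&(z<.06)];print(np.percentile(q[:,2],[5,50,95]),cv2.minEnclosingCircle((q[:,:2]*1000).astype(np.float32)))
m=((z>.033)&(z<.058)).astype(np.uint8);k,l,s,c=cv2.connectedComponentsWithStats(m)
for i in range(1,k):
    if s[i,4]>1300: q=P[l==i]; print(c[i].round(),s[i,4],np.median(q[:,2]),*rect(q[:,:2]))
go(.455,-.005,.16,27.6)
```

```text
[0.0498 0.051  0.0521] ((574.9141235351562, 146.3855743408203), 17.89273452758789)
[ 30. 151.] 7603 0.05217758040603118 [0.6211 0.3199] [119.2208  45.2033] -9.4923095703125
[256. 171.] 16406 0.0370736786693886 [0.5329 0.1611] [140.1943  80.2968] -20.025375366210938
[475. 195.] 4802 0.046615354686266444 [ 0.4636 -0.0017] [83.8187 44.0835] 27.42961311340332
t 11.98 at [0.5333 0.1622 0.1617] yaw -20.03 tilt [ 0.      0.0002 -1.    ] -> rows [-0.0163  0.1839  0.0017] spin -0.8312 n 4.4 6.6 q6 1.08 F [0.132  0.2933 0.1087] gw 0.697
```

Plug top is 14 mm above the manifold top and its centre is within 1 mm of the hole: home. Next the block.

```bash
python3 -m jog '[[-0.002,0.026,0,-0.12,-0.4],[-0.005,0.054,0,-0.24,-0.4],[-0.007,0.082,0,-0.36,-0.4],[-0.01,0.11,0,-0.48,-0.4],[-0.012,0.138,0,-0.6,-0.4],[-0.014,0.16,0,-0.72,-0.4],[-0.016,0.178,0,-0.83,-0.4],[-0.016,0.184,0,-0.83,-0.4],[-0.016,0.184,0,-0.83,-0.4],[-0.016,0.184,0,-0.83,-0.4]]'
python3 - <<'E'
from h import *
p,d,P,K,T=look("wrist","w10"); np.save("pics/w10.npy",d)
z=P[...,2];m=((z>.043)&(z<.053)).astype(np.uint8);k,l,s,c=cv2.connectedComponentsWithStats(m)
for i in range(1,k):
    if s[i,4]>1300: q=P[l==i]; print(c[i].round(),s[i,4],np.median(q[:,2]),*rect(q[:,:2]))
go(.455,-.005,.035,27.6)
E
```

```text
t: 12.82
ee_pos: [0.4563, -0.0055, 0.161]
tcp_rot: [0.972, 0.236, -0.0, -0.0]
force: [-0.3, 0.3, 0.2]
grip_width: 0.699
[254. 182.] 4405 0.047866727202963005 [ 0.4549 -0.0053] [63.7968 44.0027] 27.239126205444336
t 12.87 at [ 0.4564 -0.0051  0.1612] yaw 27.35 tilt [ 0.     -0.0004 -1.    ] -> rows [-0.0012 -0.0007  0.1262] spin -0.0043 n 3.0 0.0 q6 1.08 F [-0.3027  0.1731  0.4257] gw 0.699
```

View pics/w10.png

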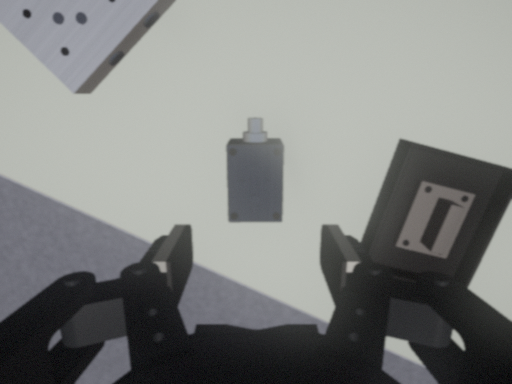

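The block is at (255,182), aligned with the jaws. Grasping and lifting it.

```bash
python3 -m jog '[[-0.0014,-0.001,0.03,0,-0.4],[-0.0014,-0.001,0.07,0,-0.4],[-0.0014,-0.001,0.105,0,-0.4],[-0.0014,-0.001,0.122,0,-0.4],[-0.0014,-0.001,0.128,0,-0.4],[-0.0014,-0.001,0.129,0,-0.4],[-0.0014,-0.001,0.129,0,1],[-0.0014,-0.001,0.129,0,1],[-0.0014,-0.001,0.129,0,1],[-0.0014,-0.001,0.129,0,1],[-0.0014,-0.001,0.129,0,1],[-0.0014,-0.001,0.126,0,1],[-0.0014,-0.001,0.115,0,1],[-0.0014,-0.001,0.09,0,1],[-0.0014,-0.001,0.055,0,1],[-0.0014,-0.001,0.035,0,1],[-0.0014,-0.001,0.03,0,1],[-0.0014,-0.001,0.03,0,1]]' 90
python3 - <<'E'
from h import *
p,d,P,K,T=look("wrist","w11"); np.save("pics/w11.npy",d)
go(.5087,.1703,.13,160)
E
```

```text
t: 14.37
ee_pos: [0.4546, -0.0053, 0.133]
tcp_rot: [0.971, 0.237, 0.002, 0.001]
force: [0.2, -0.6, -4.8]
grip_width: 0.497
t 14.42 at [ 0.4537 -0.0051  0.1318] yaw 27.46 tilt [ 0.0004  0.0004 -1.    ] -> rows [ 0.1297 -0.1303  0.0018] spin -2.3132 n 4.4 18.5 q6 -0.9 F [ 0.6855 -0.3784 -5.7448] gw 0.503
```

View pics/w11.png

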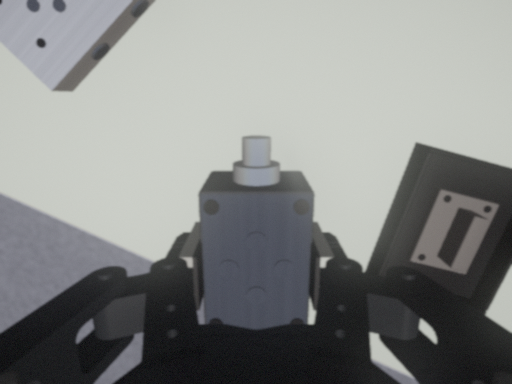

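```bash
python3 -m jog '[[0.006,-0.006,0,-0.12,1],[0.014,-0.014,0,-0.24,1],[0.022,-0.022,0,-0.36,1],[0.03,-0.03,0,-0.48,1],[0.038,-0.038,0,-0.6,1],[0.046,-0.046,0,-0.72,1],[0.054,-0.054,0,-0.84,1],[0.062,-0.062,0,-0.96,1],[0.07,-0.07,0,-1.08,1],[0.078,-0.078,0,-1.2,1],[0.086,-0.086,0,-1.32,1],[0.094,-0.094,0,-1.44,1],[0.102,-0.102,0,-1.56,1],[0.11,-0.11,0,-1.68,1],[0.116,-0.116,0,-1.8,1],[0.122,-0.122,0,-1.92,1],[0.126,-0.126,0,-2.04,1],[0.129,-0.129,0,-2.16,1],[0.1305,-0.1305,0,-2.28,1],[0.1305,-0.1305,0,-2.313,1]]'
python3 -m jog '[[0,0,0,0,1],[0,0,0,0,1]]'
python3 - <<'E'
from h import *
p,d,P,K,T=look("wrist","w12"); np.save("pics/w12.npy",d)
z=P[...,2];m=((z>.033)&(z<.0415)).astype(np.uint8);k,l,s,c=cv2.connectedComponentsWithStats(m)
for i in range(1,k):
    if s[i,4]>1300: q=P[l==i]; print(c[i].round(),s[i,4],np.median(q[:,2]),*rect(q[:,:2]))
go(.5093,.1708,.06,160)
E
```

```text
t: 16.08
ee_pos: [0.508, 0.1711, 0.129]
tcp_rot: [0.171, 0.985, -0.001, -0.002]
force: [0.3, 0.1, -5.4]
grip_width: 0.494
t: 16.25
ee_pos: [0.5081, 0.1707, 0.1296]
tcp_rot: [0.174, 0.985, -0.001, -0.002]
force: [-0.6, 0.2, -4.4]
grip_width: 0.503
[256. 150.] 3747 0.03784019872446301 [0.4857 0.1778] [80.265  41.5966] 69.69632720947266
t 16.3 at [0.5084 0.1707 0.13  ] yaw 159.93 tilt [ 0.0032 -0.0016 -1.    ] -> rows [-0.001   0.0005  0.07  ] spin -0.0013 n 1.7 0.0 q6 -0.9 F [-0.8383 -0.4735 -4.4824] gw 0.499
```

View pics/w12.png

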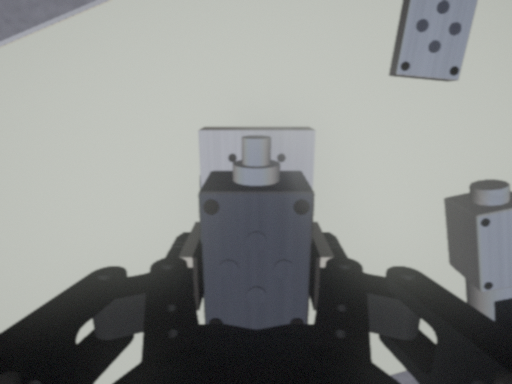

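The block is square and centred over the face; the manifold edges show at (200–313,128). Lowering.

```bash
python3 -m jog '[[-0.001,0.0005,0.03,0,1],[-0.001,0.0005,0.05,0,1],[-0.001,0.0005,0.06,0,1],[-0.001,0.0005,0.065,0,1],[-0.001,0.0005,0.068,0,1],[-0.001,0.0005,0.0695,0,1],[-0.001,0.0005,0.0705,0,1],[-0.001,0.0005,0.0705,0,1]]'
```

```text
t: 16.97
ee_pos: [0.5113, 0.1711, 0.0619]
tcp_rot: [0.174, 0.985, 0.0, 0.001]
force: [1.0, 0.1, -4.5]
grip_width: 0.499
```

```bash
python3 -m jog '[[0,0,0.0007,0,1],[0,0,0.0014,0,1],[0,0,0.0014,0,1]]'
```

```text
t: 17.22
ee_pos: [0.5109, 0.1711, 0.0602]
tcp_rot: [0.174, 0.985, 0.0, 0.0]
force: [-0.6, 0.0, -4.7]
grip_width: 0.5
```

```bash
python3 -m jog '[[0.001,0,0.0008,0,1],[0.001,0,0.0015,0,1],[0.001,0,0.0015,0,1]]'; python3 -m jog '[[0,0,0.0006,0,1],[0,0,0.001,0,1],[0,0,0.001,0,1]]'
```

```text
t: 17.47
ee_pos: [0.5106, 0.1713, 0.0597]
tcp_rot: [0.174, 0.985, 0.0, 0.001]
force: [-0.5, -1.5, 4.6]
grip_width: 0.502
t: 17.72
ee_pos: [0.5106, 0.1713, 0.0596]
tcp_rot: [0.174, 0.985, 0.0, 0.001]
force: [-1.8, -1.2, 11.1]
grip_width: 0.5
```

Contact registered (11 N up against −5 N when hanging). Releasing and backing off.

```bash
python3 -m jog '[[0,0,0,0,0.0],[0,0,0,0,-0.3],[0,0,0,0,-0.4],[0,0,0,0,-0.4],[0,0,-0.015,0,-0.4],[0,0,-0.05,0,-0.4],[0,0,-0.085,0,-0.4],[0,0,-0.12,0,-0.4],[0,0,-0.12,0,-0.4],[0,0,-0.12,0,-0.4]]'
python3 - <<'E'
from h import *
p,d,P,K,T=look("wrist","w13"); np.save("pics/w13.npy",d)
z=P[...,2]
for lo,hi in [(.033,.0415),(.069,.079),(.045,.057),(.022,.031)]:
  m=((z>lo)&(z<hi)).astype(np.uint8);k,l,s,c=cv2.connectedComponentsWithStats(m)
  for i in range(1,k):
    if s[i,4]>700: q=P[l==i]; print(lo,c[i].round(),s[i,4],np.median(q[:,2]),*rect(q[:,:2]))
go(.446,.321,.14,154.5)
E
```

```text
t: 18.55
ee_pos: [0.5112, 0.1717, 0.1794]
tcp_rot: [0.174, 0.985, 0.001, 0.003]
force: [0.3, 0.1, -0.5]
grip_width: 0.696
0.033 [252. 194.] 6993 0.03775069317991259 [0.532  0.1608] [140.0002  80.2642] -20.115081787109375
0.069 [254. 182.] 4712 0.07378443117888968 [0.5101 0.1703] [64.3126 44.1696] -19.939979553222656
0.069 [479. 281.] 765 0.07169543599142456 [0.6557 0.317 ] [28.1093 26.1241] -6.0821075439453125
0.045 [459. 219.] 4571 0.053702332573722644 [0.6101 0.3227] [100.3703  44.8429] -6.914802551269531
0.045 [254. 250.] 1275 0.05166336298778651 [0.5736 0.1462] [36.5091 34.6899] -21.092575073242188
0.022 [401.  37.] 4249 0.026046973253017525 [0.4474 0.3194] [59.1268 44.802 ] -25.45952606201172
t 18.6 at [0.5098 0.1715 0.1777] yaw 160.0 tilt [-0.0011  0.0006 -1.    ] -> rows [0.1111 0.1187 0.0377] spin 0.0961 n 4.0 0.8 q6 -0.5 F [-0.4524 -1.4363  0.4634] gw 0.702
```

View pics/w13.png

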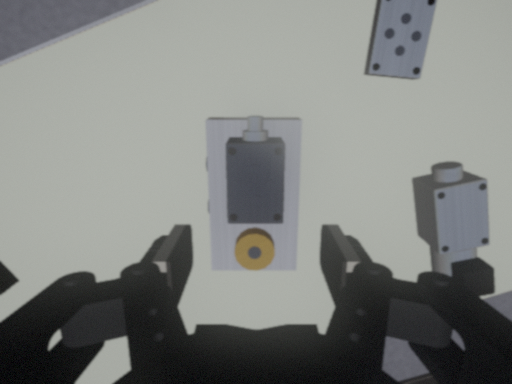

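Block is seated at (254,182): top 0.0738 (expected 0.074), 1.8 mm from face centre, yaw within 0.2°. Plug still home. Now the plate.

```bash
python3 -m jog '[[0.027,0.029,0,0.05,-0.4],[0.055,0.058,0.005,0.096,-0.4],[0.08,0.086,0.02,0.096,-0.4],[0.1,0.108,0.03,0.096,-0.4],[0.11,0.118,0.0377,0.096,-0.4],[0.111,0.1187,0.0377,0.096,-0.4],[0.111,0.1187,0.0377,0.096,-0.4],[0.111,0.1187,0.0377,0.096,-0.4]]'
python3 - <<'E'
from h import *
p,d,P,K,T=look("wrist","w14"); np.save("pics/w14.npy",d)
z=P[...,2]
for lo,hi in [(.022,.031)]:
  m=((z>lo)&(z<hi)).astype(np.uint8);k,l,s,c=cv2.connectedComponentsWithStats(m)
  for i in range(1,k):
    if s[i,4]>1300: q=P[l==i]; print(lo,c[i].round(),s[i,4],np.median(q[:,2]),*rect(q[:,:2])); C,_,a=rect(q[:,:2])
print("shelf",np.nanmedian(z[(z>.005)&(z<.018)]))
go(*C,.025,a+180)
E
```

```text
t: 19.27
ee_pos: [0.4458, 0.3202, 0.1386]
tcp_rot: [0.221, 0.975, -0.001, -0.001]
force: [0.6, 0.4, -0.0]
grip_width: 0.699
0.022 [258. 180.] 4472 0.02582720994713196 [0.4451 0.3208] [63.9584 44.0323] -25.23406219482422
shelf 0.01174719320597839
t 19.32 at [0.4464 0.32   0.1391] yaw 154.45 tilt [ 0.0003 -0.0009 -1.    ] -> rows [0.0015 0.0003 0.1141] spin -0.0055 n 2.7 0.0 q6 -0.51 F [-0.1988  0.4576  0.4237] gw 0.702
```

View pics/w14.png

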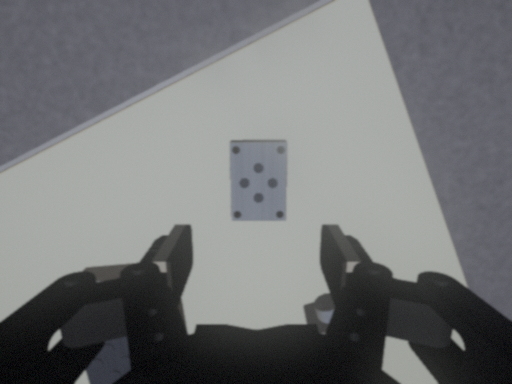

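Plate at (258,180), size and height match. Grasping.

```bash
python3 -m jog '[[0.001,-0.0004,0.03,-0.005,-0.4],[0.001,-0.0004,0.07,-0.005,-0.4],[0.001,-0.0004,0.095,-0.005,-0.4],[0.001,-0.0004,0.108,-0.005,-0.4],[0.001,-0.0004,0.1125,-0.005,-0.4],[0.001,-0.0004,0.1135,-0.005,-0.4],[0.001,-0.0004,0.1135,-0.005,-0.4]]'
python3 -m jog '[[0,0,0,0,1],[0,0,0,0,1],[0,0,0,0,1],[0,0,0,0,1],[0,0,0,0,1],[0,0,0,0,1]]' 80
```

```text
t: 19.9
ee_pos: [0.446, 0.3205, 0.0266]
tcp_rot: [0.219, 0.976, 0.0, 0.0]
force: [0.6, 0.0, 1.0]
grip_width: 0.703
t: 20.4
ee_pos: [0.4462, 0.3213, 0.028]
tcp_rot: [0.218, 0.976, 0.001, 0.002]
force: [0.4, -1.4, 6.0]
grip_width: 0.488
```

```bash
python3 -m jog '[[0,0,-0.005,0,1],[0,0,-0.02,0,1],[0,0,-0.05,0,1],[0,0,-0.085,0,1],[0,0,-0.105,0,1],[0,0,-0.105,0,1]]'
python3 - <<'E'
from h import *
p,d,P,K,T=look("wrist","w15"); np.save("pics/w15.npy",d)
Q=cloud(d,K,calibration("wrist")["hand_eye"])
m=((abs(Q[...,1])<.021)&(abs(Q[...,0])<.04)&(Q[...,2]<.02)&(Q[...,2]>-.02)).astype(np.uint8)
k,l,s,c=cv2.connectedComponentsWithStats(m);i=1+s[1:,4].argmax();q=Q[l==i];print(s[i],np.percentile(q,[1,50,99],axis=0))
A=np.c_[q[:,:2],np.ones(len(q))];print("plane",np.linalg.lstsq(A,q[:,2],rcond=None)[0])
go(.509,.1698,.133,160)
E
```

```text
t: 20.9
ee_pos: [0.4473, 0.3223, 0.1356]
tcp_rot: [0.218, 0.976, 0.003, 0.004]
force: [0.3, 0.1, -3.8]
grip_width: 0.487
[  209   172   106   137 13219] [[-0.0302 -0.0206 -0.0154]
 [ 0.0051  0.0005  0.0022]
 [ 0.0327  0.0202  0.012 ]]
plane [ 0.0249 -0.0602  0.0019]
t 20.95 at [0.4461 0.3217 0.1334] yaw 154.8 tilt [-0.0036  0.0043 -1.    ] -> rows [-0.1216 -0.1107  0.0003] spin -0.0907 n 3.9 0.7 q6 -0.9 F [-0.7847  0.373  -4.523 ] gw 0.482
```

View pics/w15.png

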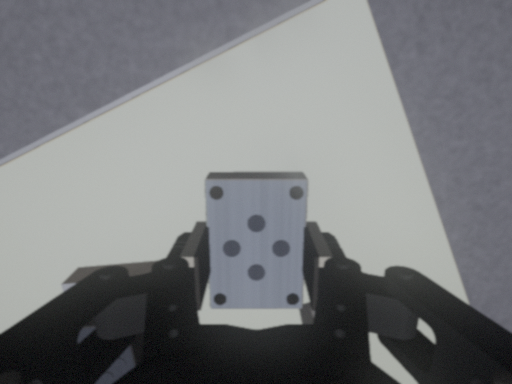

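The plate is held level between the pads at (257,240). Carrying it to the stack.

```bash
python3 -m jog '[[-0.02,-0.018,0,-0.03,1],[-0.05,-0.045,0,-0.06,1],[-0.077,-0.07,0,-0.09,1],[-0.1,-0.091,0,-0.09,1],[-0.115,-0.105,0,-0.09,1],[-0.1205,-0.11,0,-0.09,1],[-0.1216,-0.1107,0,-0.09,1],[-0.1216,-0.1107,0,-0.09,1],[-0.1216,-0.1107,0,-0.09,1]]'
python3 - <<'E'
from h import *
p,d,P,K,T=look("wrist","w16"); np.save("pics/w16.npy",d)
o=get_obs();z=P[...,2]
for lo,hi in [(.033,.0415)]:
  m=((z>lo)&(z<hi)).astype(np.uint8);k,l,s,c=cv2.connectedComponentsWithStats(m)
  for i in range(1,k):
    if s[i,4]>1300: q=P[l==i]; print(lo,c[i].round(),s[i,4],np.median(q[:,2]),*rect(q[:,:2]))
go(.509,.1698,.092,160)
E
```

```text
t: 21.7
ee_pos: [0.5065, 0.1699, 0.1303]
tcp_rot: [0.174, 0.985, -0.0, -0.001]
force: [-0.2, -0.1, -3.4]
grip_width: 0.487
0.033 [219. 151.] 1654 0.03778998457723512 [0.4897 0.1522] [66.2311 34.7595] -20.119056701660156
0.033 [299. 156.] 1665 0.037802993692343134 [0.5058 0.1965] [66.3915 31.6036] -19.438339233398438
t 21.75 at [0.5066 0.1701 0.1305] yaw 160.02 tilt [ 0.0018 -0.0004 -1.    ] -> rows [-0.0024  0.0005  0.0385] spin 0.0004 n 0.9 0.0 q6 -0.9 F [-0.9497  0.19   -3.7023] gw 0.492
```

View pics/w16.png

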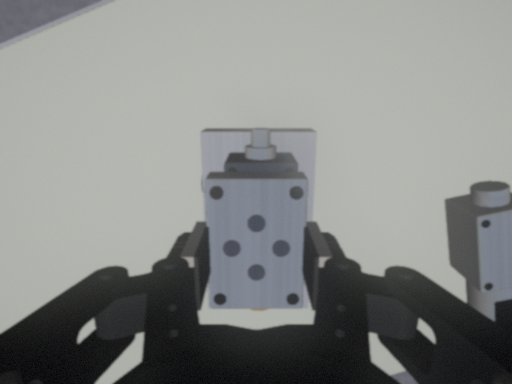

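```bash
python3 -m jog '[[-0.002,0.001,0.015,0,1],[-0.002,0.001,0.027,0,1],[-0.002,0.001,0.034,0,1],[-0.002,0.001,0.0365,0,1],[-0.002,0.001,0.038,0,1],[-0.002,0.001,0.0385,0,1]]'
```

```text
t: 22.25
ee_pos: [0.5099, 0.1698, 0.0926]
tcp_rot: [0.174, 0.985, 0.0, 0.0]
force: [-0.3, 0.0, -3.2]
grip_width: 0.49
```

```bash
python3 -m jog '[[0,0,0.0007,0,1],[0,0,0.0014,0,1],[0,0,0.0014,0,1]]'
```

```text
t: 22.5
ee_pos: [0.5103, 0.1693, 0.0915]
tcp_rot: [0.174, 0.985, 0.0, 0.0]
force: [-0.3, -0.2, -3.2]
grip_width: 0.494
```

```bash
python3 -m jog '[[0,0,0.0007,0,1],[0,0,0.0013,0,1],[0,0,0.0013,0,1]]'; python3 -m jog '[[0,0,0.0006,0,1],[0,0,0.0009,0,1],[0,0,0.0009,0,1]]'
```

```text
t: 22.75
ee_pos: [0.5102, 0.1692, 0.0901]
tcp_rot: [0.174, 0.985, 0.0, 0.0]
force: [0.2, 0.4, -2.5]
grip_width: 0.483
t: 23.0
ee_pos: [0.5102, 0.1692, 0.09]
tcp_rot: [0.174, 0.985, 0.0, 0.0]
force: [-1.9, -0.9, 4.8]
grip_width: 0.49
```

```bash
python3 -m jog '[[0,0,0,0,0.0],[0,0,0,0,-0.3],[0,0,0,0,-0.4],[0,0,0,0,-0.4],[0,0,-0.015,0,-0.4],[0,0,-0.05,0,-0.4],[0,0,-0.085,0,-0.4],[0,0,-0.11,0,-0.4],[0,0,-0.11,0,-0.4],[0,0,-0.11,0,-0.4]]'
python3 - <<'E'
from h import *
p,d,P,K,T=look("wrist","w17"); np.save("pics/w17.npy",d)
z=P[...,2]
for lo,hi in [(.033,.0415),(.084,.092),(.045,.057)]:
  m=((z>lo)&(z<hi)).astype(np.uint8);k,l,s,c=cv2.connectedComponentsWithStats(m)
  for i in range(1,k):
    if s[i,4]>700: q=P[l==i]; print(lo,c[i].round(),s[i,4],np.median(q[:,2]),*rect(q[:,:2]))
go(.61,.3235,.19,173.6)
E
```

```text
t: 23.83
ee_pos: [0.511, 0.1694, 0.2005]
tcp_rot: [0.174, 0.985, 0.001, 0.002]
force: [-0.8, -0.4, -0.3]
grip_width: 0.703
0.033 [225. 187.] 2846 0.03772062725516026 [0.5256 0.1421] [140.7975  41.2842] -19.509994506835938
0.033 [287. 187.] 2792 0.03779807505800517 [0.5399 0.1821] [140.398   36.2961] -20.94469451904297
0.084 [255. 179.] 4497 0.08778378440389331 [0.5091 0.1683] [64.3149 44.0199] -20.04334259033203
0.045 [447. 211.] 4039 0.05362730014357403 [0.6155 0.3222] [111.115   45.1363] -6.90399169921875
0.045 [256. 240.] 1099 0.05167516474137607 [0.5735 0.1461] [35.9617 34.1863] -19.312911987304688
t 23.88 at [0.5098 0.1692 0.1991] yaw 159.94 tilt [-0.0003  0.0002 -1.    ] -> rows [-0.0412  0.1792  0.0091] spin -0.2384 n 4.4 1.9 q6 -0.97 F [-0.8211  0.7407 -0.2529] gw 0.703
```

View pics/w17.png

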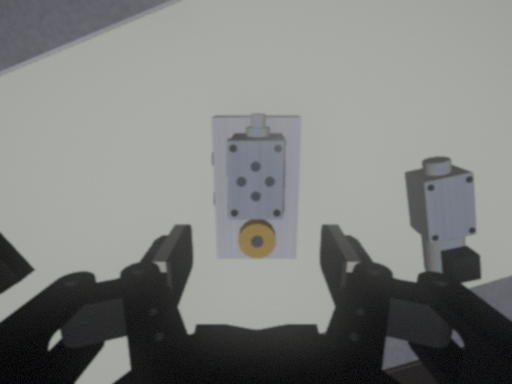

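Plate seated at (255,179): top 0.0878 (expected 0.088), within 2 mm of centre, yaw −20.0°. Now the valve.

```bash
python3 -m jog '[[-0.009,0.03,0,-0.08,-0.4],[-0.018,0.07,0,-0.16,-0.4],[-0.027,0.11,0,-0.238,-0.4],[-0.036,0.145,0.005,-0.238,-0.4],[-0.04,0.17,0.009,-0.238,-0.4],[-0.041,0.178,0.009,-0.238,-0.4],[-0.041,0.179,0.009,-0.238,-0.4],[-0.041,0.179,0.009,-0.238,-0.4]]'
python3 - <<'E'
from h import *
p,d,P,K,T=look("wrist","w18"); np.save("pics/w18.npy",d)
z=P[...,2]
for lo,hi in [(.0505,.0575),(.066,.078)]:
  m=((z>lo)&(z<hi)).astype(np.uint8);m=cv2.erode(m,np.ones((3,3)));k,l,s,c=cv2.connectedComponentsWithStats(m)
  for i in range(1,k):
    if s[i,4]>300: q=P[l==i]; print(lo,c[i].round(),s[i],np.median(q[:,2]),*rect(q[:,:2]))
go(.611,.3232,.035,173.6)
E
```

```text
t: 24.55
ee_pos: [0.6085, 0.3226, 0.1879]
tcp_rot: [0.056, 0.998, -0.001, -0.002]
force: [-0.0, -0.1, 0.2]
grip_width: 0.697
0.0505 [258. 171.] [ 233  136   52   82 3469] 0.05379902726244301 [0.6088 0.3232] [71.0059 42.0405] -7.09112548828125
0.0505 [ 44. 158.] [ 28 140  38  38 692] 0.05168304575264593 [0.5722 0.1461] [34.035  28.8888] -76.93550300598145
0.066 [63. 80.] [ 54  37  17  88 802] 0.07298949702086699 [0.5173 0.1901] [61.6205  4.5163] -19.806617736816406
0.066 [257. 237.] [243 223  30  29 799] 0.0716690483456772 [0.6554 0.3175] [25.2651 23.9412] -7.39129638671875
t 24.6 at [0.6085 0.3221 0.1886] yaw 173.56 tilt [ 0.0033 -0.0022 -1.    ] -> rows [-0.0028  0.0018  0.1536] spin -0.0006 n 3.7 0.0 q6 -0.97 F [0.6373 0.7872 0.5123] gw 0.699
```

View pics/w18.png

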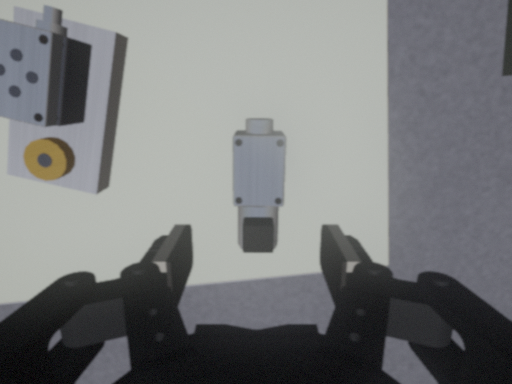

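Run:
```python
from h import *
d=np.load("pics/w18.npy");o=get_obs();K,T=T_of("wrist",o);P=cloud(d,K,T)
c=rays([(234,132),(284,132),(234,206),(285,206)],K,T,.054);print(c,c.mean(0))
z=P[...,2];Q=P.copy();m=np.zeros(z.shape,bool);m[132:206,225:295]=1
q=P[m&(abs(z-.0537)<.0015)];print(len(q),*rect(q[:,:2]))
# restrict body along axis
a=np.radians(-7);ax=np.array([np.cos(a),np.sin(a)]);s=q[:,:2]@ax;print(np.percentile(s,[0,.5,99.5,100]))
C=rect(q[:,:2])[0];go(C[0]+.007*ax[0],C[1]+.007*ax[1],.034,173)
```

```text
[[0.5686 0.3075 0.054 ]
 [0.5731 0.3479 0.054 ]
 [0.6317 0.2992 0.054 ]
 [0.6366 0.3432 0.054 ]] [0.6025 0.3245 0.054 ]
3127 [0.6033 0.3234] [60.737  44.1208] -6.726249694824219
[0.5289 0.5291 0.5894 0.5898]
t 24.6 at [0.6085 0.3221 0.1886] yaw 173.56 tilt [ 0.0033 -0.0022 -1.    ] -> rows [-0.0022  0.001   0.1546] spin 0.0098 n 3.7 0.1 q6 -0.96 F [0.6373 0.7872 0.5123] gw 0.699
```

Valve body centre is (0.603, 0.324), top 0.0537, yaw −6.7°. Gripping 7 mm toward the coil, at the balance point.

```bash
python3 -m jog '[[-0.002,0.0005,0.04,0.005,-0.4],[-0.002,0.0005,0.08,0.005,-0.4],[-0.002,0.0005,0.12,0.005,-0.4],[-0.002,0.0005,0.145,0.005,-0.4],[-0.002,0.0005,0.153,0.005,-0.4],[-0.002,0.0005,0.1545,0.005,-0.4],[-0.002,0.0005,0.1545,0.005,-0.4]]'
python3 -m jog '[[0,0,0,0,1],[0,0,0,0,1],[0,0,0,0,1],[0,0,0,0,1],[0,0,0,0,1],[0,0,0,0,1]]' 110
python3 -m jog '[[0,0,-0.003,0,1],[0,0,-0.01,0,1],[0,0,-0.03,0,1],[0,0,-0.06,0,1],[0,0,-0.09,0,1],[0,0,-0.11,0,1],[0,0,-0.115,0,1],[0,0,-0.115,0,1]]'
python3 - <<'E'
from h import *
p,d,P,K,T=look("wrist","w19"); np.save("pics/w19.npy",d)
go(.5088+.0066,.1696-.0024,.145,160)
E
```

```text
t: 25.18
ee_pos: [0.6124, 0.3229, 0.0364]
tcp_rot: [0.059, 0.998, 0.0, 0.0]
force: [0.0, -0.1, 0.8]
grip_width: 0.702
t: 25.68
ee_pos: [0.6139, 0.3239, 0.0387]
tcp_rot: [0.059, 0.998, 0.001, 0.002]
force: [-0.1, -1.6, 7.4]
grip_width: 0.501
t: 26.35
ee_pos: [0.6125, 0.324, 0.1522]
tcp_rot: [0.058, 0.998, 0.001, 0.001]
force: [0.2, 0.5, -6.6]
grip_width: 0.498
t 26.4 at [0.6112 0.3235 0.1501] yaw 173.3 tilt [ 0.0009 -0.0003 -1.    ] -> rows [ 0.077  -0.1664  0.0053] spin 0.2322 n 4.4 1.9 q6 -0.91 F [-0.455  -0.5548 -6.432 ] gw 0.493
```

View pics/w19.png

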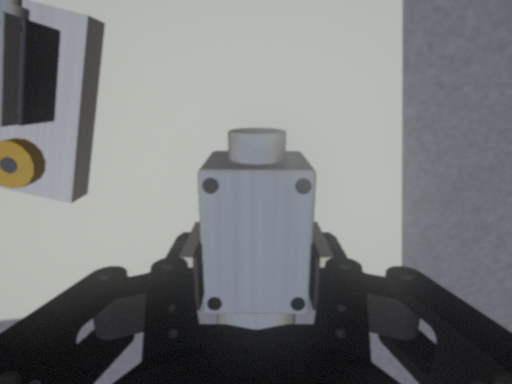

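Run:
```python
from h import *
d=np.load("pics/w19.npy");c=calibration("wrist");Q=cloud(d,c["mtx"],c["hand_eye"])
q=Q[170:305,203:312].reshape(-1,3);q=q[~np.isnan(q[:,0])];zm=np.median(q[:,2]);A=np.c_[q[:,:2],np.ones(len(q))];print(zm,"plane",np.linalg.lstsq(A,q[:,2],rcond=None)[0])
K=c["mtx"];H=c["hand_eye"]
uv=np.array([(200,170),(313,170),(198,310),(315,310)]);print(rays(uv,K,H,zm), rays(uv,K,H,zm).mean(0))
t=abs(Q[...,2]-zm)<.0015;t[:,:199]=0;t[:,317:]=0;t[330:]=0
print(rect(Q[t][:,:2]),Q[t].min(0),Q[t].max(0))
```

```text
-0.015066083895429926 plane [-0.0518  0.0286 -0.0143]
[[ 0.0406 -0.0212 -0.0151]
 [ 0.0406  0.0197 -0.0151]
 [-0.0184 -0.0247 -0.0151]
 [-0.0184  0.0233 -0.0151]] [ 0.0111 -0.0007 -0.0151]
(array([ 0.0061, -0.0005]), array([70.0158, 45.5222]), 0.4314579665660858) [-0.0289 -0.0232 -0.0166] [ 0.0413  0.0223 -0.0136]
```

Run:
```python
from h import *
d=np.load("pics/w19.npy");c=calibration("wrist");Q=cloud(d,c["mtx"],c["hand_eye"])
for r in range(172,308,15):
    b=Q[r:r+8,225:290].reshape(-1,3); print(r,np.nanmedian(b,axis=0), np.nanmedian(Q[r:r+8,210:225,2]),np.nanmedian(Q[r:r+8,290:305,2]))
d=np.load("pics/w15.npy");Q=cloud(d,c["mtx"],c["hand_eye"]);print("plate")
for r in range(190,290,20):
    b=Q[r:r+8,225:290].reshape(-1,3); print(r,np.nanmedian(b,axis=0))
d=np.load("pics/w11.npy");Q=cloud(d,c["mtx"],c["hand_eye"]);print("block")
for r in range(200,310,20):
    b=Q[r:r+8,225:290].reshape(-1,3); print(r,np.nanmedian(b,axis=0))
```

```text
172 [ 0.0386 -0.0006 -0.0151] -0.015190183322471192 -0.015027208239935474
187 [ 0.0328 -0.0006 -0.0152] -0.015477738847682665 -0.015438161725180831
202 [ 0.027  -0.0006 -0.0151] -0.015203136804834413 -0.015108095535587854
217 [ 0.021  -0.0006 -0.0151] -0.015209553990501098 -0.015146061239374668
232 [ 0.0148 -0.0006 -0.0151] -0.01507973947933379 -0.015151339799867568
247 [ 0.0084 -0.0005 -0.015 ] -0.014997319046938504 -0.01496641894892374
262 [ 0.002  -0.0005 -0.015 ] -0.014975752257113818 -0.015064161023394126
277 [-0.0048 -0.0005 -0.015 ] -0.014955762896151997 -0.014985460714023388
292 [-0.0117 -0.0005 -0.0149] -0.015061573396388125 -0.01486546276346156
307 [-0.0187 -0.0005 -0.0148] -0.014768536887677867 -0.014885617137306933
plate
190 [ 0.0263 -0.0005  0.0022]
210 [ 0.0172 -0.0005  0.0021]
230 [ 0.0079 -0.0005  0.0021]
250 [-0.0018 -0.0005  0.0021]
270 [-0.0119 -0.0004  0.0022]
block
200 [ 0.0275 -0.0006 -0.0142]
220 [ 0.0194 -0.0006 -0.0141]
240 [ 0.0111 -0.0006 -0.0143]
260 [ 0.0024 -0.0005 -0.0144]
280 [-0.0066 -0.0005 -0.0142]
300 [-0.0159 -0.0005 -0.0143]
```

The valve hangs level, origin 9.6 mm ahead of the TCP. Carrying it to the stack with that offset.

```bash
python3 -m jog '[[0.01,-0.02,0,0.03,1],[0.022,-0.048,0,0.07,1],[0.034,-0.077,0,0.12,1],[0.046,-0.105,0,0.17,1],[0.057,-0.13,0,0.21,1],[0.067,-0.15,0,0.232,1],[0.072,-0.162,0,0.232,1],[0.0743,-0.1673,0,0.232,1],[0.0743,-0.1673,0,0.232,1],[0.0743,-0.1673,0,0.232,1]]'
python3 - <<'E'
from h import *
p,d,P,K,T=look("wrist","w20"); np.save("pics/w20.npy",d)
z=P[...,2]
for lo,hi in [(.033,.0415)]:
  m=((z>lo)&(z<hi)).astype(np.uint8);k,l,s,c=cv2.connectedComponentsWithStats(m)
  for i in range(1,k):
    if s[i,4]>700: q=P[l==i]; print(lo,c[i].round(),s[i,4],np.median(q[:,2]),*rect(q[:,:2]))
go(.518,.166,.117,160)
E
```

```text
t: 27.23
ee_pos: [0.5195, 0.1666, 0.1502]
tcp_rot: [0.174, 0.985, 0.0, 0.0]
force: [0.2, 0.2, -6.0]
grip_width: 0.495
0.033 [219. 126.] 1307 0.03779395003814873 [0.4766 0.1562] [39.6229 34.7429] -22.3392333984375
0.033 [293. 127.] 1233 0.03788984689023242 [0.4924 0.2011] [37.3438 31.6179] -20.093154907226562
t 27.28 at [0.5199 0.1669 0.1503] yaw 160.03 tilt [-0.0012  0.0012 -1.    ] -> rows [ 0.0015 -0.0016  0.0333] spin 0.0005 n 0.8 0.0 q6 -0.91 F [ 0.0384  0.2236 -6.3982] gw 0.495
```

View pics/w20.png

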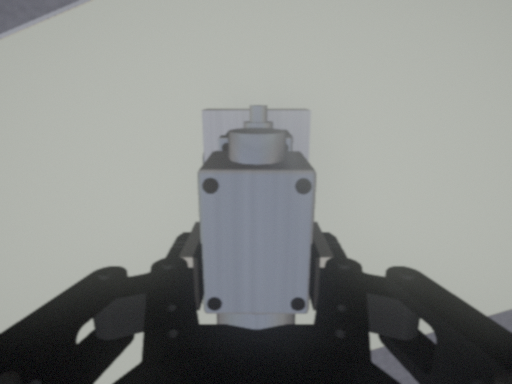

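The valve is aligned with the stack: the stub and manifold edge show centred behind it at (258,115). Lowering.

```bash
python3 -m jog '[[0.0015,-0.001,0.012,0,1],[0.0015,-0.001,0.022,0,1],[0.0015,-0.001,0.028,0,1],[0.0015,-0.001,0.031,0,1],[0.0015,-0.001,0.0325,0,1],[0.0015,-0.001,0.033,0,1]]'
```

```text
t: 27.78
ee_pos: [0.517, 0.166, 0.1171]
tcp_rot: [0.173, 0.985, -0.0, -0.0]
force: [0.1, 0.3, -6.3]
grip_width: 0.493
```

```bash
python3 -m jog '[[0,0,0.0007,0,1],[0,0,0.0014,0,1],[0,0,0.0014,0,1]]'
```

```text
t: 28.03
ee_pos: [0.5171, 0.1657, 0.1163]
tcp_rot: [0.174, 0.985, 0.0, 0.0]
force: [0.4, -1.0, -6.3]
grip_width: 0.5
```

```bash
python3 -m jog '[[0,0,0.0007,0,1],[0,0,0.0013,0,1],[0,0,0.0013,0,1]]'; python3 -m jog '[[0,0,0.0006,0,1],[0,0,0.001,0,1],[0,0,0.001,0,1]]'
```

```text
t: 28.28
ee_pos: [0.5169, 0.1657, 0.1148]
tcp_rot: [0.174, 0.985, 0.0, 0.0]
force: [-0.9, 0.1, -5.6]
grip_width: 0.495
t: 28.53
ee_pos: [0.5169, 0.1657, 0.1147]
tcp_rot: [0.174, 0.985, 0.0, 0.0]
force: [-3.2, -0.9, 5.0]
grip_width: 0.498
```

Seated. Releasing, retreating straight up, and checking.

```bash
python3 -m jog '[[0,0,0,0,0.0],[0,0,0,0,-0.3],[0,0,0,0,-0.4],[0,0,0,0,-0.4],[0,0,-0.01,0,-0.4],[0,0,-0.03,0,-0.4],[0,0,-0.06,0,-0.4],[0,0,-0.1,0,-0.4],[0,0,-0.12,0,-0.4],[0,0,-0.12,0,-0.4],[0,0,-0.12,0,-0.4],[0,0,-0.12,0,-0.4]]'
python3 - <<'E'
from h import *
p,d,P,K,T=look("wrist","w21"); np.save("pics/w21.npy",d)
z=P[...,2]
for lo,hi in [(.033,.0415),(.126,.1325),(.045,.057)]:
  m=((z>lo)&(z<hi)).astype(np.uint8);k,l,s,c=cv2.connectedComponentsWithStats(m)
  for i in range(1,k):
    if s[i,4]>500: q=P[l==i]; print(lo,c[i].round(),s[i],np.median(q[:,2]),*rect(q[:,:2]))
o=get_obs();H=T
m=np.zeros(z.shape,bool);m[100:235,200:320]=1;q=P[m&(abs(z-.1297)<.0015)]
a=np.radians(-20);ax=np.array([np.cos(a),np.sin(a)]);s=q[:,:2]@ax;n=q[:,:2]@np.array([-ax[1],ax[0]]);print("along",np.percentile(s,[.5,99.5]),"across",np.percentile(n,[.5,99.5]),"face along", np.array([.5088,.1696])@ax,np.array([.5088,.1696])@np.array([-ax[1],ax[0]]))
for n_ in ["scene","side"]: look(n_,n_+"9")
go(.5,.1,.3,160)
E
python3 -c "
import cv2
a=cv2.imread('pics/scene9.png')[170:300,70:450];b=cv2.imread('pics/side9.png')[90:290,60:320]
cv2.imwrite('pics/z9.png',cv2.resize(a,None,fx=2.1,fy=2.1));cv2.imwrite('pics/y9.png',cv2.resize(b,None,fx=2.5,fy=2.5))"
```

```text
t: 29.53
ee_pos: [0.5162, 0.1656, 0.2334]
tcp_rot: [0.174, 0.985, -0.0, -0.001]
force: [-0.8, 0.4, -0.3]
grip_width: 0.699
0.033 [226. 165.] [ 218  109   35  131 1503] 0.03773838900724641 [0.5235 0.138 ] [140.4529  33.7513] -21.572105407714844
0.033 [288. 168.] [ 266  109   33  131 1853] 0.03778354636565129 [0.5405 0.1841] [140.201   31.8233] -19.392578125
0.126 [256. 175.] [ 227  133   60   95 5036] 0.12970820626383786 [0.5122 0.1661] [72.643  43.9605] -20.490440368652344
along [0.3888 0.459 ] across [0.31   0.3529] face along 0.42010898914783684 0.33339171740939033
t 29.68 at [0.5159 0.1656 0.2323] yaw 159.99 tilt [ 0.003  -0.0015 -1.    ] -> rows [-0.0073 -0.0672 -0.0676] spin -0.0001 n 2.3 0.0 q6 -1.02 F [-0.0058  1.3108  1.068 ] gw 0.702
```

View pics/w21.png

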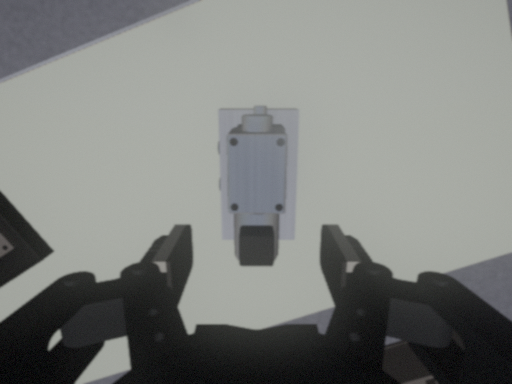

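View pics/z9.png

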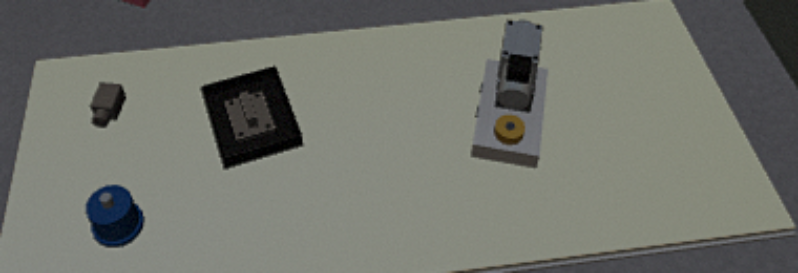

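View pics/y9.png

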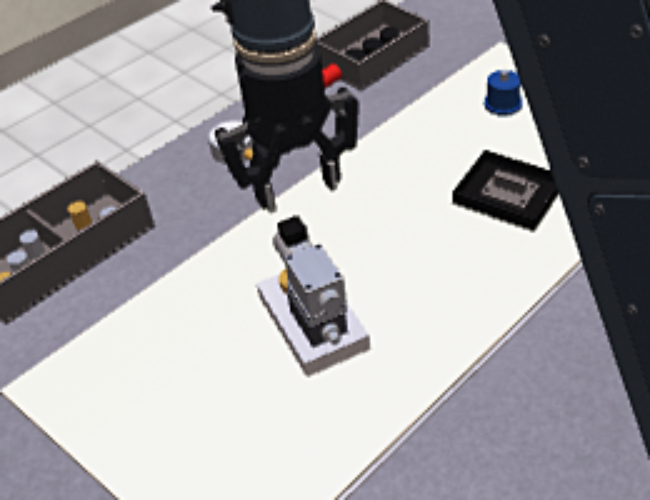

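```bash
python3 -c "
from plant import *
print(sign_off())"
```

```text
the job is handed in; nothing more can be done
None
```

I've built the whole job as asked and handed it in at about 29.7 s of the 128 s allowed. `sign_off()` gives no verdict, so this rests on my own measurements.

- **Cover:** it lies flat and near centre in the tray. Its rib top measured 0.043 m, against the 0.044 m it should be.
- **Plug:** its head top is 14 mm above the manifold top and it is within 1 mm of the hole centre, so it is fully home.
- **Block:** its top is at 0.0738 m (0.074 m expected), about 2 mm off the face centre. I turned it half round so its stub points away from the plug.
- **Plate:** its top is at 0.0878 m (0.088 m expected), within 2 mm of centre.
- **Valve:** its top is at 0.1297 m (0.130 m expected), within 2 mm of centre, upright and square to about 0.5°.

The gripper is open and about 0.1 m clear of the stack. In the last scene picture the encoder and connector shell look unmoved; I did not measure them again.

- **Failed check:** one colour mask for the plug found nothing, so I measured it by depth instead.
- **Disagreements:** the two fixed cameras differed by about 5 mm in x, so I took final positions from the wrist camera, which shows roughly 1 mm sideways bias. Arm position readings also scattered by 1 to 2 mm.

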